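# Clear the fixture, go-gauge the bracket, put the pins back

### The arm

A 6-joint arm with a two-finger parallel gripper is mounted at the origin on the work surface. World frame = base frame: x ahead of the robot, y to its left, z up, the work surface at z = 0. Lengths are in m, angles in rad, forces in N, time in s.
With the tool pointing down it reaches from about 0.375 to 0.975 m from the base axis. Payload 3.8 kg.
Tool frame: the origin (TCP) lies at the centre of the arm's flange, where the gripper is bolted on; the fingertips stand 173 mm ahead of it and the grasp point (between the pads) lies 155 mm ahead of it (bot.tip_reach is the distance from the TCP to the fingertips, in m); z points along the fingers, y is the line along which they close (so a half turn about z gives the same grasp; the last joint's range is limited). The gripper opens to 85 mm and grips with 20 to 120 N. Pads are 22 mm wide; open, the fingers measure 114 mm over their backs; the gripper's body (76 mm by 85 mm) begins 54 mm behind the grasp point. The pads swing forward as they close: fully open they stand 13 mm farther back than shut.
Start: joints at [-1.139, 0.264, 1.604, -0, 1.274, -0.037], TCP at [0.305, -0.602, 0.405] pointing down, gripper open.
Joint ranges: [-2.63, 2.63], [-0.94, 2.18], [0.31, 2.57], [-1.31, 4.45], [0, 2.66], [-2.55, 2.55]. Speed limits (rad/s): [2.57, 2.57, 3.14, 3.14, 3.14, 3.14].

### API

Orientations are given as a rotation vector (axis times angle).
In Python, from workcell import bot gives the robot as it stands.
- The arm moves only by the tool drive_tool, never from a script. Its arguments are lists of equal length, an entry for each row: "claw": the finger opening in mm, from 0 to 85.4; "slide": the shift along the world's x, y, z each as a share of 0.5 m, from -1 to 1, a list of three; "yaw": the turn about the world's z as a share of 180 degrees, from -1 to 1. A call has 1 to 8 rows; each row is the pose to reach, as a shift and turn from the pose commanded when the call began, turning the shorter way round; what a row does not reach only later rows make up. A row lasts 1/12 s, in which the tool goes at most 41.7 mm and 7.16 degrees, less where a joint would pass 70% of its speed; a pose out of reach is approached as far as the arm can. A call with a number of a shift or a turn outside -1 to 1 is refused whole. A call with a gripper value outside its range is refused whole. The fingers move at their own pace and stop on an object; "newtons" is the grip in N (left out, the last holds). Time passes only in rows, so rows that repeat a pose let the fingers close. It gives the time, the measured TCP pose, the force, the opening and the grip force at its end, in the units of the state.
- bot.read_state(): the state, without advancing time (a new reading comes with each control period).
- bot.read_camera(name): name is "scene" or "top" or "wrist"; returns a dict with "color" (384x512x3 uint8, red, green, blue), "depth" (384x512 float32, m along the optical axis (not along the pixel's ray), 0 where there is no reading), "mtx" (3x3 intrinsics, pixels), "k1" (the pictures are not rectified: a ray, as slopes to the right and down, at radius r is drawn at 1 + k1 r^2 times it, then the intrinsics apply), "eye" and "rotation" of the camera in the world. Camera axes: x right, y up, looking along -z (the intrinsics and any distortion apply to the point x, -y, -z); pixel columns grow to the right and rows downward; lengths in m; the calibration is good to about 2 mm. A picture is of the moment at which its call begins.
- bot.finish_job(): hands the job in; it is judged then, once.
The state is a dict: "time": time; "q": joint angles; "joint_vel": joint speeds; "joint_torque": joint torques, N m; "tool_pos": TCP position; "tcp_rot": TCP orientation; "wrist_force": force on the tool from outside, world axes, zero at the start; "torque": the same for the moment, N m; "width": opening from 0.0 (shut) to 1.0 (fully open); "grip_force": force on a finger pad.
Only numpy, scipy, OpenCV 4.12 (cv2) and the standard library are available. Lean on these libraries where they do the work, as an engineer would, in place of code of your own. Each camera call takes 0.05 s, during which the arm holds its last target. There are 200 camera calls.

### The job

First use the yellow scraper block to wipe all the orange chips off the fixture's plate into the black trough at its end, without touching the chips with the fingers. Then put every red-handled gauge pin through a hole of the blue bracket, one pin to a hole and any hole will do, from the plate side and fully home against the shoulder, and when all of them are in, press the green button fully down. After that draw the pins out again and lay them back on the green mat. In the end the scraper must stand upright in its green tray again, and the dial stand, the lens rack and the jar are to be left alone.

Things in the scene. Friction and masses are not known exactly. Their poses are not given: they have to be found in the camera images.
- fixture: fixed gauging fixture, origin on the table under the plate's middle; +x points to and through the upright blue bracket, +y to the chip trough. Aluminium plate x -80..85, y -130..130 mm, top 30 mm above the table. Bracket at x 55..85 mm, y -130..130 mm, top 105 mm above the table. Lips 8 mm high on the plate at x -80..-72 and y -130..-122 mm; its +y end, at the trough, has no lip.
- plate_mid (a point): centre of the free plate surface between front lip and bracket (127 mm wide in fixture x), at the level of the plate top; axes as the fixture
- trough (a point): centre of the floor of the black chip trough fixed to the plate's +y end; inside 149 mm in fixture x and 77 mm in fixture y, floor 26 mm below the plate top, the outer walls 38 mm above the table; axes as the fixture
- hole0 (a point): centre of the mouth of a 13 mm round through hole in the upright blue bracket, on the bracket's front face; the fixture's +x axis points into the hole, which is 30 mm deep and open at the back. The pin's origin comes to this point when the shoulder is against the face. 75 mm above the table.
- hole1 (a point): centre of the mouth of a 13 mm round through hole in the upright blue bracket, on the bracket's front face; the fixture's +x axis points into the hole, which is 30 mm deep and open at the back. The pin's origin comes to this point when the shoulder is against the face. 75 mm above the table.
- hole2 (a point): centre of the mouth of a 13 mm round through hole in the upright blue bracket, on the bracket's front face; the fixture's +x axis points into the hole, which is 30 mm deep and open at the back. The pin's origin comes to this point when the shoulder is against the face. 75 mm above the table.
- scraper: loose scraper block 52 mm high: black rubber sole 100 x 30 x 14 mm (x, y, z), above it a yellow grip 70 x 22 mm, 38 mm high. Origin at the centre of the sole's underside, z up; the 100 mm wiping edges run along x, one at +y and one at -y. 150 g.
- scraper_tray: fixed green open tray in which the scraper lives, outside 160 x 90 x 12 mm (x, y, z), walls 5 mm thick; origin at the centre of its underside
- tray_floor (a point): centre of the scraper tray's inner floor, 5 mm above the table, inside 150 x 80 mm; axes as the tray
- chip0: loose orange plastic deburring chip, a 26 x 16 x 10 mm block (x, y, z) with a stubby round curl on one side, about 30 x 23 x 10 mm overall; origin at the centre of its underside. Two to four of the four chips are present, lying on the plate at the start.
- chip1: loose orange plastic deburring chip, a 26 x 16 x 10 mm block (x, y, z) with a stubby round curl on one side, about 30 x 23 x 10 mm overall; origin at the centre of its underside. Two to four of the four chips are present, lying on the plate at the start.
- chip2: loose orange plastic deburring chip, a 26 x 16 x 10 mm block (x, y, z) with a stubby round curl on one side, about 30 x 23 x 10 mm overall; origin at the centre of its underside. Two to four of the four chips are present, lying on the plate at the start.
- chip3: loose orange plastic deburring chip, a 26 x 16 x 10 mm block (x, y, z) with a stubby round curl on one side, about 30 x 23 x 10 mm overall; origin at the centre of its underside. Two to four of the four chips are present, lying on the plate at the start.
- pin0: loose go-gauge pin: red square handle 80 x 20 x 20 mm, in line with it a steel rod 10 mm in diameter, 70 mm long, its last 8 mm tapered to 5 mm. Origin on the axis at the shoulder where rod meets handle; +x along the rod to its tip (70 mm), the handle from 0 to -80 mm. Starts lying, its axis 10 mm above the table. Two or three of the three alike pins are present.
- pin1: loose go-gauge pin: red square handle 80 x 20 x 20 mm, in line with it a steel rod 10 mm in diameter, 70 mm long, its last 8 mm tapered to 5 mm. Origin on the axis at the shoulder where rod meets handle; +x along the rod to its tip (70 mm), the handle from 0 to -80 mm. Starts lying, its axis 10 mm above the table. Two or three of the three alike pins are present.
- pin2: loose go-gauge pin: red square handle 80 x 20 x 20 mm, in line with it a steel rod 10 mm in diameter, 70 mm long, its last 8 mm tapered to 5 mm. Origin on the axis at the shoulder where rod meets handle; +x along the rod to its tip (70 mm), the handle from 0 to -80 mm. Starts lying, its axis 10 mm above the table. Two or three of the three alike pins are present.
- mat: flat fixed green mat on the table where the pins lie at the start, 220 x 250 x 1 mm (x, y, z), so thin that pins on it count as lying on the table; origin at the centre of its underside
- ok_button (a joint): green push button on the table to the left: 0 when out, 0.006 m when fully pressed; springs back; takes about 5 N
- ok_button_top (a point): centre of the top face of the green button (36 mm in diameter), pressed straight down
- dial_stand: bystander: dial gauge on a stand, base 100 x 80 mm, about 200 mm high, origin at the centre of its underside; leave alone
- lens_rack: bystander: wire rack with glass discs, 100 x 200 x 78 mm, origin at the centre of its underside; leave alone
- cleaner_jar: bystander: jar with blue cap, 64 mm in diameter and 75 mm high, origin at the centre of its underside; leave alone

How it is judged:
By the outcome, as a careful person would: the job done as asked, in the order asked, and still so for the second after the job is handed in, with the robot touching nothing.
Of chip0, chip1, chip2, chip3 only 2 to 4 are there at a start; the rules pass over those that are not, and their reading is None.
Of pin0, pin1, pin2 only 2 to 3 are there at a start; the rules pass over those that are not, and their reading is None.
At some moment in a run one of pin0, pin1, pin2 may be knocked a few centimetres aside while the robot is not near it.
Once in a run the grip may slacken for a moment while it holds something.
It also fails if it takes over 210 s, if anything falls off the work surface, if the arm or the gripper's body presses on something with over 40 N, if the wrist force passes 120 N, or if a joint passes its speed limit or range.

## Working session

There is one attempt and no reset: what is moved stays moved. The work goes in short steps, Python scripts to look and compute and a tool call to move; the robot and the scene stay as the last step left them, time stands still between calls to the robot, and variables do not carry over. Pictures are saved under pics/ and viewed, at most 14 in all, crops included, and the job is handed in when it is done.

Besides the shell and the picture viewer there is one more tool, called after "Emit:" by a JSON object that holds its "api" and its "payload", one argument or row to a line. drive_tool: Moves the arm, as the interface text tells. Shift numbers are shares of 0.5 m and turn numbers shares of 180 degrees, none past 1 either way. Its arguments: {"type":"object","properties":{"claw":{"type":"array","items":{"type":"number"}},"slide":{"type":"array","items":{"type":"array","items":{"type":"number"}}},"yaw":{"type":"array","items":{"type":"number"}},"newtons":{"type":"number"}},"required":["claw","slide","yaw"]}

```bash
mkdir -p pics; ls; cat > h.py <<'E'
import numpy as np, cv2
from workcell import bot
def cam(n,f=None):
    c=bot.read_camera(n)
    if f: cv2.imwrite('pics/'+f,cv2.cvtColor(c['color'],cv2.COLOR_RGB2BGR))
    return c
def rays(c,uv):
    uv=np.asarray(uv,float).reshape(-1,1,2)
    d=np.array([c['k1'],0,0,0,0],float)
    s=cv2.undistortPoints(uv,np.array(c['mtx'],float),d).reshape(-1,2)
    return np.c_[s[:,0],-s[:,1],-np.ones(len(s))]
def rot(c):
    R=np.array(c['rotation'],float)
    return R if R.shape==(3,3) else cv2.Rodrigues(R)[0]
def atz(c,uv,z):   # pixels -> world at height z
    d=rays(c,uv)@rot(c).T; e=np.array(c['eye'])
    return e+d*((z-e[2])/d[:,2])[:,None]
def bydepth(c,uv):
    r=rays(c,uv); D=np.array([c['depth'][int(round(v)),int(round(u))] for u,v in uv])
    return np.array(c['eye'])+(r*D[:,None])@rot(c).T
def cloud(c):
    h,w=c['depth'].shape; g=np.stack(np.meshgrid(np.arange(w),np.arange(h)),-1).reshape(-1,2)
    r=rays(c,g)*c['depth'].reshape(-1,1)
    return (np.array(c['eye'])+r@rot(c).T).reshape(h,w,3)
E
python3 - <<'E'
from h import *
import pickle
for n in('top','scene'):
    c=cam(n,n+'0.png'); pickle.dump(c,open(n+'.pkl','wb')); print(n,c['eye'],rot(c).round(3).tolist(),c['mtx'],c['k1'])
    im=cv2.imread(f'pics/{n}0.png'); cv2.imwrite(f'pics/{n}0b.png',cv2.resize(im,(800,600)))
print(bot.read_state())
E
```

```text
pics
top [0.51359061 0.02797619 1.26523916] [[0.001, 0.994, -0.113], [-1.0, 0.004, 0.028], [0.028, 0.112, 0.993]] [[432.9224571    0.         255.09449927]
 [  0.         432.9224571  192.71907893]
 [  0.           0.           1.        ]] -0.01586050721514077
scene [ 1.50670309 -0.14464499  0.81167926] [[0.205, -0.615, 0.761], [0.979, 0.142, -0.148], [-0.017, 0.775, 0.631]] [[373.63596574   0.         253.76757712]
 [  0.         373.63596574 187.87336989]
 [  0.           0.           1.        ]] -0.09771774933121312
{'time': 0.1, 'q': array([-1.13887031e+00,  2.64685599e-01,  1.60526214e+00,  3.52923476e-05,
        1.27372616e+00, -3.69044039e-02]), 'joint_vel': array([-8.62356734e-04, -1.03343821e-03, -2.15450915e-03,  9.07987599e-05,
        8.26332700e-04, -1.14964410e-04]), 'joint_torque': array([ 1.40525485e-04, -5.16705287e+01, -3.68589807e+01, -1.30314597e-04,
        6.25103785e-03, -2.44604286e-05]), 'tool_pos': array([ 0.30486107, -0.60187443,  0.40346758]), 'tcp_rot': array([-3.05368347e+00, -7.29219619e-01,  5.89170498e-04]), 'wrist_force': array([ 0.46693015, -0.17619629,  0.17659859]), 'torque': array([-0.02750801,  0.0449768 ,  0.00967175]), 'grip_force': 0.0, 'width': 1.0011974350366968}
```

View pics/top0b.png

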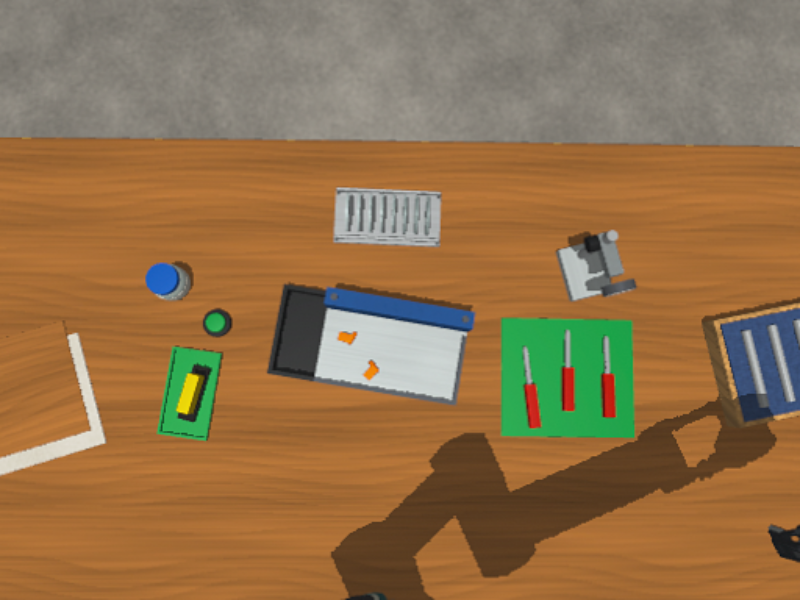

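View pics/scene0b.png

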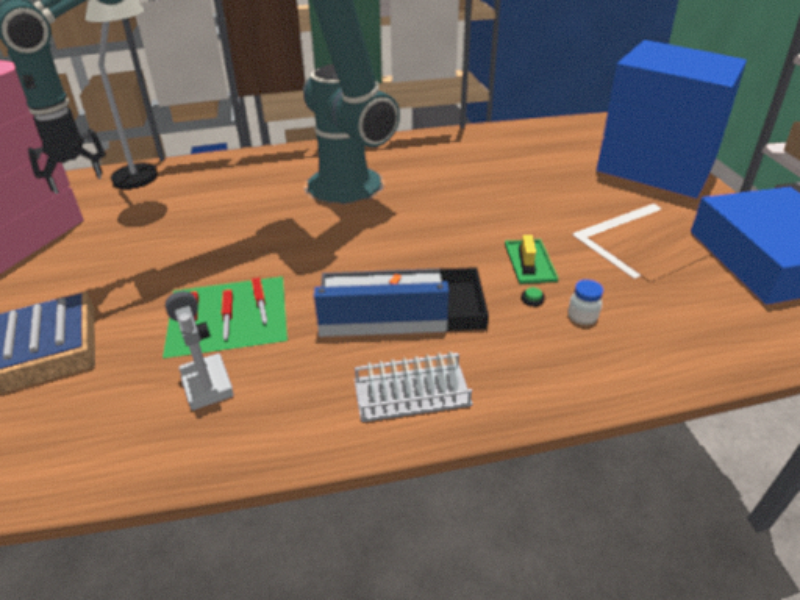

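```bash
cat >> h.py <<'E'
def seg(c,lo,hi,box=None,mina=15):
    hsv=cv2.cvtColor(c['color'],cv2.COLOR_RGB2HSV)
    m=cv2.inRange(hsv,np.array(lo),np.array(hi))
    if box is not None:
        u0,v0,u1,v1=box; k=np.zeros_like(m); k[v0:v1,u0:u1]=255; m&=k
    n,l,s,ct=cv2.connectedComponentsWithStats(m)
    return [np.argwhere(l==i)[:,::-1] for i in range(1,n) if s[i,4]>=mina]
def rect(P):
    (x,y),(w,h),a=cv2.minAreaRect(P[:,:2].astype(np.float32)*1000)
    if w<h: w,h,a=h,w,a+90
    return np.round([x,y,w,h,(a+90)%180-90],1)  # mm, deg of long axis
E
python3 - <<'E'
from h import *
import pickle
c=pickle.load(open('top.pkl','rb')); C=cloud(c)
for n,lo,hi,z in[('bracket',(100,100,60),(125,255,255),.105),('yellow',(24,150,120),(34,255,255),.057),('chip',(8,170,150),(20,255,255),.04),('red',(0,180,100),(4,255,255),.02),('green',(50,120,60),(80,255,255),.002)]:
    for p in seg(c,lo,hi):
        d=C[p[:,1],p[:,0]]
        print(n,len(p),p.mean(0).round(0),rect(atz(c,p,z)),'medz',np.median(d[:,2]).round(3),'zmax',d[:,2].max().round(3), 'depthrect',rect(d))
hsv=cv2.cvtColor(c['color'],cv2.COLOR_RGB2HSV)
m=(C[...,2]>.02)&(C[...,2]<.04)&(hsv[...,1]<60)&(hsv[...,2]>120)
u,v=np.meshgrid(np.arange(512),np.arange(384)); m&=(u>190)&(u<310)&(v>175)&(v<265)
p=np.argwhere(m)[:,::-1]; print('plate',rect(atz(c,p,.03)),np.median(C[m][:,2]))
m=(C[...,2]>.003)&(C[...,2]<.03)&(hsv[...,1]<80)&(hsv[...,2]>90)&(u>320)&(u<405)&(v>205)&(v<280)
n,l,s,ct=cv2.connectedComponentsWithStats(m.astype(np.uint8))
for i in range(1,n):
    if s[i,4]>10: print('rod',ct[i],s[i,4],rect(atz(c,np.argwhere(l==i)[:,::-1],.013)))
E
```

```text
bracket 341 [103. 178.] [682.8 403.1  56.   52.5  63.8] medz 0.076 zmax 0.083 depthrect [683.4 419.4  69.1  55.2 -51.7]
bracket 1234 [255. 198.] [631.8  -3.3 259.6  35.8  80.4] medz 0.105 zmax 1.265 depthrect [581.5   9.9 269.8 139.9  80.7]
bracket 1983 [489. 232.] [ 537.6 -655.4  169.2  145.1   11.4] medz 0.053 zmax 1.265 depthrect [ 487.6 -372.   781.1  180.5  -80.7]
yellow 205 [120. 251.] [486.8 366.   69.5  21.7 -15.3] medz 0.058 zmax 1.265 depthrect [514.5 210.9 359.7  67.2 -79.7]
chip 93365 [207. 215.] [ 542.7  -19.3 1506.5  821.9   89.9] medz 0.001 zmax 1.265 depthrect [ 543.8  -22.2 1556.4  851.6   90. ]
chip 54 [222. 215.] [585.8  87.1  28.3  17.  -89.9] medz 0.041 zmax 0.047 depthrect [586.   87.2  28.4  17.   89.7]
chip 52 [237. 237.] [527.5  46.5  25.7  19.9 -44.9] medz 0.04 zmax 0.047 depthrect [527.5  46.6  25.8  20.1 -45. ]
chip 637 [446. 281.] [ 402.3 -555.7   89.1   73.8  -66. ] medz -0.001 zmax 1.265 depthrect [ 429.  -287.2  645.3   97.4   83.6]
chip 13696 [418. 348.] [ 287.7 -385.8  701.7  322.1   89.3] medz -0.001 zmax 1.265 depthrect [ 289.4 -356.7  802.   387.1
[... 345 characters left out ...]
9 zmax 0.027 depthrect [ 463.4 -252.4   77.7   18.5    4.7]
green 134 [137. 206.] [616.5 334.6  35.5  34.5  45.8] medz 0.022 zmax 1.265 depthrect [559.9 191.8 338.5  36.1  68.1]
green 5324 [362. 241.] [ 515.6 -323.4  247.3  219.7   89.1] medz 0.001 zmax 1.265 depthrect [ 515.7 -211.8  479.6  219.5   89.9]
green 1359 [120. 252.] [486.  378.1 161.5  92.3  -8.2] medz 0.007 zmax 1.265 depthrect [464.3 230.3 385.5 160.7  81.5]
plate [556.7   7.2 259.1 128.4  80.4] 0.030307187037089012
rod [362.62352941 223.01176471] 85 [ 569.4 -320.2   67.     8.8   -1.6]
rod [387.68918919 226.60810811] 74 [ 557.8 -394.1   67.1    9.4    1.7]
rod [337.21333333 233.78666667] 75 [ 537.3 -244.6   67.5   10.4    6.5]
```

Chips: two, about (586,87) and (527,46) mm. Three pins on the mat, handles up to the robot side. The fixture has yaw −9.6° and its origin is near (564,7) mm. I'm moving over the scraper now.

Emit:
{"api": "drive_tool", "payload": {
  "claw": [60,60,60,60,60,60,60,60],
  "slide": [
    [0.122,0.646,0],
    [0.122,0.646,0],
    [0.122,0.646,0],
    [0.122,0.646,0],
    [0.122,0.646,0],
    [0.122,0.646,0],
    [0.122,0.646,0],
    [0.122,0.646,0]
  ],
  "yaw": [0.256,0.256,0.256,0.256,0.256,0.256,0.256,0.256],
  "newtons": 40
}}

```text
time: 0.77
tool_pos: [0.3656, -0.2767, 0.4041]
tcp_rot: [-2.523, -1.87, -0.0]
wrist_force: [-0.8, -0.3, -0.0]
width: 0.703
grip_force: 0.0
```

Emit:
{"api": "drive_tool", "payload": {
  "claw": [60,60,60,60,60,60,60,60],
  "slide": [
    [0.122,0.646,0],
    [0.122,0.646,0],
    [0.122,0.646,0],
    [0.122,0.646,0],
    [0.122,0.646,0],
    [0.122,0.646,0],
    [0.122,0.646,0],
    [0.122,0.646,0]
  ],
  "yaw": [0.256,0.256,0.256,0.256,0.256,0.256,0.256,0.256]
}}

```text
time: 1.43
tool_pos: [0.4265, 0.0462, 0.4046]
tcp_rot: [1.59, 2.71, 0.001]
wrist_force: [0.9, -0.9, -0.3]
width: 0.696
grip_force: 0.0
```

Emit:
{"api": "drive_tool", "payload": {
  "claw": [60,60,60,60,60,60,60,60],
  "slide": [
    [0.122,0.646,0],
    [0.122,0.646,0],
    [0.122,0.646,0],
    [0.122,0.646,0],
    [0.122,0.646,0],
    [0.122,0.646,0],
    [0.122,0.646,0],
    [0.122,0.646,0]
  ],
  "yaw": [0.256,0.256,0.256,0.256,0.256,0.256,0.256,0.256]
}}

```text
time: 2.1
tool_pos: [0.4877, 0.3694, 0.404]
tcp_rot: [-0.402, -3.115, 0.0]
wrist_force: [0.2, 0.5, 0.0]
width: 0.705
grip_force: 0.0
```

Emit:
{"api": "drive_tool", "payload": {
  "claw": [60,60,60,60,60,60,60,60],
  "slide": [
    [-0.002,-0.006,-0.08],
    [-0.002,-0.006,-0.16],
    [-0.002,-0.006,-0.24],
    [-0.002,-0.006,-0.32],
    [-0.002,-0.006,-0.37],
    [-0.002,-0.006,-0.4],
    [-0.002,-0.006,-0.412],
    [-0.002,-0.006,-0.412]
  ],
  "yaw": [0,0,0,0,0,0,0,0]
}}

```text
time: 2.77
tool_pos: [0.486, 0.3631, 0.1962]
tcp_rot: [-0.407, -3.112, 0.005]
wrist_force: [0.5, -0.3, 0.1]
width: 0.7
grip_force: 0.0
```

Emit:
{"api": "drive_tool", "payload": {
  "claw": [10,10,10,10,10,10,10,10],
  "slide": [
    [0,0,0],
    [0,0,0],
    [0,0,0],
    [0,0,0],
    [0,0,0],
    [0,0,0],
    [0,0,0],
    [0,0,0]
  ],
  "yaw": [0,0,0,0,0,0,0,0],
  "newtons": 60
}}

```text
time: 3.43
tool_pos: [0.488, 0.3645, 0.2009]
tcp_rot: [0.407, 3.112, 0.004]
wrist_force: [0.1, 0.3, 7.4]
width: 0.249
grip_force: 59.9
```

Emit:
{"api": "drive_tool", "payload": {
  "claw": [10,10,10,10,10,10,10,10],
  "slide": [
    [0,0,0],
    [0,0,0.02],
    [0,0,0.08],
    [0,0,0.16],
    [0,0,0.24],
    [0,0,0.24],
    [0,0,0.24],
    [0,0,0.24]
  ],
  "yaw": [0,0,0,0,0,0,0,0]
}}

```text
time: 4.1
tool_pos: [0.4865, 0.3635, 0.3187]
tcp_rot: [-0.407, -3.115, 0.0]
wrist_force: [-0.4, -0.9, -1.4]
width: 0.252
grip_force: 40.4
```

```bash
python3 - <<'E'
from h import *
a=cam('wrist')['color'];b=cam('scene')['color']
cv2.imwrite('pics/w1.png',cv2.cvtColor(np.hstack([cv2.resize(a,(400,300)),cv2.resize(b[100:250,250:450],(400,300))]),cv2.COLOR_RGB2BGR))
E
```

```text
(no output)
```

View pics/w1.png

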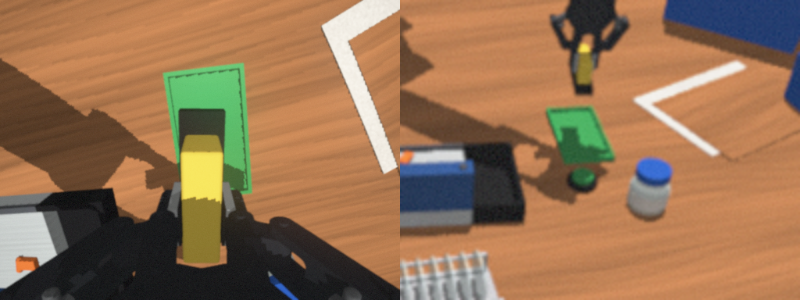

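Emit:
{"api": "drive_tool", "payload": {
  "claw": [10,10,10,10,10,10,10,10],
  "slide": [
    [0.01,-0.07,0],
    [0.02,-0.14,0],
    [0.03,-0.21,0],
    [0.04,-0.28,0],
    [0.05,-0.35,0],
    [0.06,-0.42,0],
    [0.07,-0.48,0],
    [0.07,-0.48,0]
  ],
  "yaw": [0.005,0.01,0.015,0.02,0.03,0.03,0.03,0.03]
}}

```text
time: 4.87
tool_pos: [0.5215, 0.1193, 0.3162]
tcp_rot: [-0.266, -3.126, 0.006]
wrist_force: [0.4, -0.3, -1.4]
width: 0.246
grip_force: 64.2
```

Emit:
{"api": "drive_tool", "payload": {
  "claw": [10,10,10,10,10,10,10,10],
  "slide": [
    [0.02,-0.07,0],
    [0.04,-0.14,0],
    [0.04,-0.21,0],
    [0.04,-0.28,0],
    [0.04,-0.286,0],
    [0.04,-0.286,0],
    [0.04,-0.286,0],
    [0.04,-0.286,0]
  ],
  "yaw": [0,0,0,0,0,0,0,0]
}}

```text
time: 5.53
tool_pos: [0.5416, -0.0181, 0.3176]
tcp_rot: [-0.259, -3.129, -0.001]
wrist_force: [-0.8, 1.3, -1.5]
width: 0.246
grip_force: 64.2
```

Emit:
{"api": "drive_tool", "payload": {
  "claw": [10,10,10,10,10,10,10,10],
  "slide": [
    [0,0,-0.06],
    [0,0,-0.12],
    [0,0,-0.16],
    [0,0,-0.17],
    [0,0,-0.174],
    [0,0,-0.174],
    [0,0,-0.174],
    [0,0,-0.174]
  ],
  "yaw": [0,0,0,0,0,0,0,0]
}}

```text
time: 6.2
tool_pos: [0.5424, -0.0185, 0.2323]
tcp_rot: [0.258, 3.13, 0.0]
wrist_force: [-0.5, 0.1, -2.8]
width: 0.25
grip_force: 64.9
```

```bash
python3 - <<'E'
from h import *
a=cam('scene');b=cam('top');C=cloud(b)
for n,lo,hi,z in[('bracket',(100,100,60),(125,255,255),.105),('yellow',(24,150,120),(34,255,255),.083),('chip',(8,170,150),(20,255,255),.04)]:
    for p in seg(b,lo,hi,(150,150,330,300)):
        if len(p)<3000: print(n,len(p),rect(atz(b,p,z)),np.median(C[p[:,1],p[:,0]][:,2]))
cv2.imwrite('pics/w2.png',cv2.cvtColor(np.hstack([cv2.resize(a['color'][120:270,150:350],(400,300)),cv2.resize(b['color'][150:300,150:350],(400,300))]),cv2.COLOR_RGB2BGR))
E
```

```text
bracket 1153 [631.5  -3.3 259.6  36.1  80.3] 0.10511307712666618
chip 54 [585.8  87.1  28.3  17.  -89.9] 0.03965106563691012
chip 338 [434.8  11.4  95.   30.5  -3.8] 8.225310762188798e-05
```

View pics/w2.png

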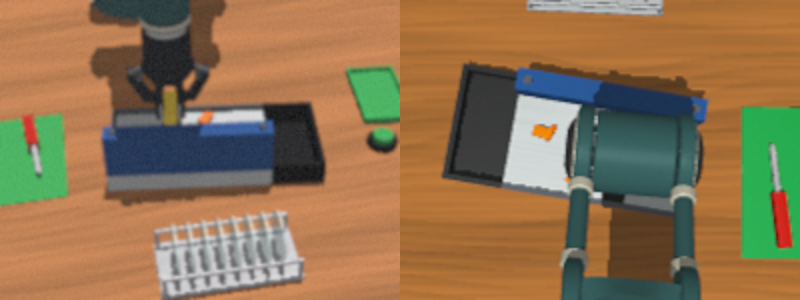

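Emit:
{"api": "drive_tool", "payload": {
  "claw": [10,10,10],
  "slide": [
    [0,0,-0.006],
    [0,0,-0.008],
    [0,0,-0.008]
  ],
  "yaw": [0,0,0]
}}

```text
time: 6.55
tool_pos: [0.5425, -0.0193, 0.2279]
tcp_rot: [0.26, 3.129, 0.0]
wrist_force: [2.3, -0.1, -1.5]
width: 0.245
grip_force: 64.8
```

Emit:
{"api": "drive_tool", "payload": {
  "claw": [10,10,10],
  "slide": [
    [0,0,-0.004],
    [0,0,-0.004],
    [0,0,-0.004]
  ],
  "yaw": [0,0,0]
}}

```text
time: 6.8
tool_pos: [0.5426, -0.0193, 0.2274]
tcp_rot: [0.26, 3.129, 0.0]
wrist_force: [-3.1, 0.6, 8.7]
width: 0.247
grip_force: 66.3
```

Emit:
{"api": "drive_tool", "payload": {
  "claw": [10,10,10],
  "slide": [
    [0,0,-0.002],
    [0,0,-0.002],
    [0,0,-0.002]
  ],
  "yaw": [0,0,0]
}}

```text
time: 7.05
tool_pos: [0.5425, -0.0193, 0.2273]
tcp_rot: [0.26, 3.13, 0.0]
wrist_force: [-6.1, 0.2, 14.8]
width: 0.247
grip_force: 67.2
```

Emit:
{"api": "drive_tool", "payload": {
  "claw": [10,10,10,10,10,10,10,10],
  "slide": [
    [0.004,0.024,0.003],
    [0.008,0.047,0.003],
    [0.012,0.071,0.003],
    [0.016,0.095,0.003],
    [0.02,0.118,0.003],
    [0.024,0.142,0.003],
    [0.028,0.166,0.003],
    [0.032,0.19,0.003]
  ],
  "yaw": [0,0,0,0,0,0,0,0]
}}

```text
time: 7.72
tool_pos: [0.5589, 0.0764, 0.2273]
tcp_rot: [0.259, 3.129, -0.002]
wrist_force: [-0.9, -4.1, 6.7]
width: 0.249
grip_force: 65.9
```

Emit:
{"api": "drive_tool", "payload": {
  "claw": [10,10,10,10,10,10,10,10],
  "slide": [
    [0.004,0.024,0],
    [0.008,0.047,0],
    [0.012,0.071,0],
    [0.016,0.095,0],
    [0.02,0.118,0],
    [0.022,0.13,0.002],
    [0.022,0.13,0.002],
    [0.022,0.13,0.002]
  ],
  "yaw": [0,0,0,0,0,0,0,0]
}}

```text
time: 8.38
tool_pos: [0.5695, 0.1419, 0.2275]
tcp_rot: [0.259, 3.129, 0.002]
wrist_force: [3.1, 2.4, 2.9]
width: 0.243
grip_force: 65.2
```

Emit:
{"api": "drive_tool", "payload": {
  "claw": [10,10,10,10,10,10,10,10],
  "slide": [
    [0,0,0.04],
    [0,0,0.1],
    [0,0,0.18],
    [-0.06,0.03,0.18],
    [-0.12,0.09,0.18],
    [-0.18,0.15,0.18],
    [-0.18,0.21,0.18],
    [-0.18,0.27,0.18]
  ],
  "yaw": [0,0,0,0,0,0,0,0]
}}

```text
time: 9.05
tool_pos: [0.4758, 0.2758, 0.3154]
tcp_rot: [-0.26, -3.126, 0.004]
wrist_force: [1.2, -0.7, -0.5]
width: 0.244
grip_force: 64.6
```

```bash
python3 - <<'E'
from h import *
a=cam('scene');b=cam('top');C=cloud(b)
for p in seg(b,(8,170,150),(20,255,255),(150,150,330,250),5):
    if len(p)<3000: print(len(p),p.mean(0),C[p[:,1],p[:,0]].mean(0))
cv2.imwrite('pics/w3.png',cv2.cvtColor(np.hstack([cv2.resize(a['color'][120:270,150:350],(400,300)),cv2.resize(b['color'][150:300,150:350],(400,300))]),cv2.COLOR_RGB2BGR))
E
```

```text
14 [195.71428571 214.35714286] [0.59185019 0.163972   0.01488277]
60 [191.61666667 232.78333333] [0.53896289 0.17492727 0.0142776 ]
136 [188.32352941 246.19117647] [0.50081898 0.18320717 0.01855994]
10 [166.5 248.2] [ 0.49477175  0.24834837 -0.00109523]
8 [222.625 248.875] [0.49298529 0.08633475 0.00049365]
```

View pics/w3.png

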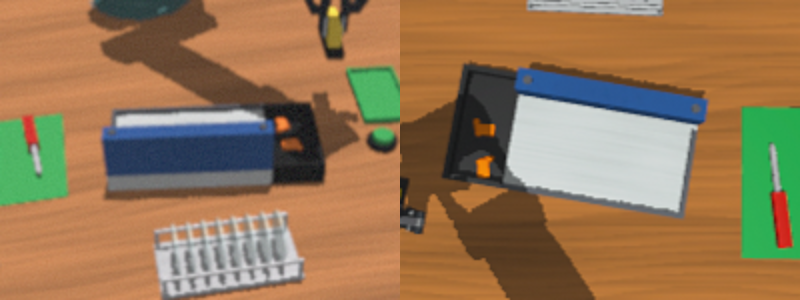

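Both chips lie in the trough and the plate is clear. Next I return the scraper to its tray.

Emit:
{"api": "drive_tool", "payload": {
  "claw": [10,10,10,10,10,10,10,10],
  "slide": [
    [0.01,0.08,0],
    [0.02,0.16,0],
    [0.022,0.19,0],
    [0.022,0.19,-0.08],
    [0.022,0.19,-0.16],
    [0.022,0.19,-0.2],
    [0.022,0.19,-0.216],
    [0.022,0.19,-0.216]
  ],
  "yaw": [0,0,0,0,0,0,0,0]
}}

```text
time: 9.82
tool_pos: [0.4884, 0.3689, 0.2053]
tcp_rot: [-0.26, -3.124, 0.008]
wrist_force: [0.1, 0.3, -0.7]
width: 0.247
grip_force: 64.6
```

Emit:
{"api": "drive_tool", "payload": {
  "claw": [10,10,10],
  "slide": [
    [0,0,-0.006],
    [0,0,-0.008],
    [0,0,-0.008]
  ],
  "yaw": [0,0,0]
}}

```text
time: 10.07
tool_pos: [0.491, 0.3711, 0.2072]
tcp_rot: [0.261, 3.128, 0.003]
wrist_force: [-1.1, 0.2, -0.5]
width: 0.249
grip_force: 64.6
```

Emit:
{"api": "drive_tool", "payload": {
  "claw": [10,10,10],
  "slide": [
    [0,0,-0.004],
    [0,0,-0.004],
    [0,0,-0.004]
  ],
  "yaw": [0,0,0]
}}

```text
time: 10.32
tool_pos: [0.4902, 0.371, 0.2041]
tcp_rot: [0.26, 3.13, 0.001]
wrist_force: [0.1, -0.6, -1.2]
width: 0.246
grip_force: 64.6
```

Emit:
{"api": "drive_tool", "payload": {
  "claw": [10,10,10],
  "slide": [
    [0,0,-0.003],
    [0,0,-0.003],
    [0,0,-0.003]
  ],
  "yaw": [0,0,0]
}}

```text
time: 10.57
tool_pos: [0.4899, 0.3708, 0.2016]
tcp_rot: [-0.26, -3.131, 0.0]
wrist_force: [1.5, -0.4, -2.0]
width: 0.248
grip_force: 64.6
```

Emit:
{"api": "drive_tool", "payload": {
  "claw": [10,10,10],
  "slide": [
    [0,0,-0.002],
    [0,0,-0.002],
    [0,0,-0.002]
  ],
  "yaw": [0,0,0]
}}

```text
time: 10.82
tool_pos: [0.49, 0.3709, 0.2013]
tcp_rot: [0.26, 3.131, 0.0]
wrist_force: [-2.9, -0.4, 3.6]
width: 0.248
grip_force: 65.3
```

Emit:
{"api": "drive_tool", "payload": {
  "claw": [60,60,60,60,60,60,60,60],
  "slide": [
    [0,0,0],
    [0,0,0],
    [0,0,0],
    [0,0,0],
    [0,0,0.05],
    [0,0,0.12],
    [0,0,0.2],
    [0,0,0.28]
  ],
  "yaw": [0,0,0,0,0,0,0,0]
}}

```text
time: 11.48
tool_pos: [0.4895, 0.3705, 0.341]
tcp_rot: [-0.26, -3.129, 0.002]
wrist_force: [0.3, 1.2, 0.1]
width: 0.704
grip_force: 0.0
```

Emit:
{"api": "drive_tool", "payload": {
  "claw": [60,60,60,60,60,60,60,60],
  "slide": [
    [0,-0.07,0],
    [0,-0.15,0],
    [0,-0.23,0],
    [0,-0.31,0],
    [0,-0.39,0],
    [0,-0.47,0],
    [0,-0.55,0],
    [0,-0.62,0]
  ],
  "yaw": [0,0,0,0,0,0,0,0]
}}

```text
time: 12.15
tool_pos: [0.4895, 0.0587, 0.3407]
tcp_rot: [0.26, 3.13, -0.001]
wrist_force: [0.6, 0.0, 1.0]
width: 0.7
grip_force: 0.0
```

Emit:
{"api": "drive_tool", "payload": {
  "claw": [60,60,60,60],
  "slide": [
    [-0.02,-0.06,-0.06],
    [-0.04,-0.1,-0.12],
    [-0.04,-0.1,-0.12],
    [-0.04,-0.1,-0.12]
  ],
  "yaw": [0,0,0,0]
}}

```text
time: 12.48
tool_pos: [0.4682, 0.0098, 0.2785]
tcp_rot: [-0.264, -3.126, 0.0]
wrist_force: [1.0, 0.9, 0.7]
width: 0.699
grip_force: 0.0
```

```bash
python3 - <<'E'
from h import *
import pickle
c=cam('wrist','w4.png'); pickle.dump(c,open('w4.pkl','wb'))
s=bot.read_state(); R=cv2.Rodrigues(s['tcp_rot'])[0]
print(s['tool_pos'],c['eye'],(R.T@(np.array(c['eye'])-s['tool_pos'])).round(3),(R.T@rot(c)).round(3).tolist(),c['mtx'][0])
b=cam('top','t4.png'); pickle.dump(b,open('top.pkl','wb'))
im=np.hstack([cv2.resize(cv2.imread('pics/w4.png'),(400,300)),cv2.resize(cv2.imread('pics/t4.png'),(400,300))])
cv2.imwrite('pics/w4b.png',im)
for p in seg(b,(0,180,100),(4,255,255)): print('red',rect(atz(b,p,.02)))
for p in seg(b,(24,150,120),(34,255,255)): print('yel',rect(atz(b,p,.057)))
E
```

```text
[0.46980871 0.01048378 0.28033496] [0.39385918 0.02289814 0.24756579] [ 0.077 -0.     0.033] [[-0.002, 0.957, 0.291], [1.0, 0.002, 0.002], [0.001, 0.291, -0.957]] [304.50943402   0.         257.65348623]
red [ 494.5 -317.8   77.4   17.5   -1.5]
red [ 482.9 -394.    77.3   18.7    0.6]
red [ 463.6 -251.2   77.9   19.2    6.3]
yel [488.1 371.6  69.5  21.1  -9.4]
```

View pics/w4b.png

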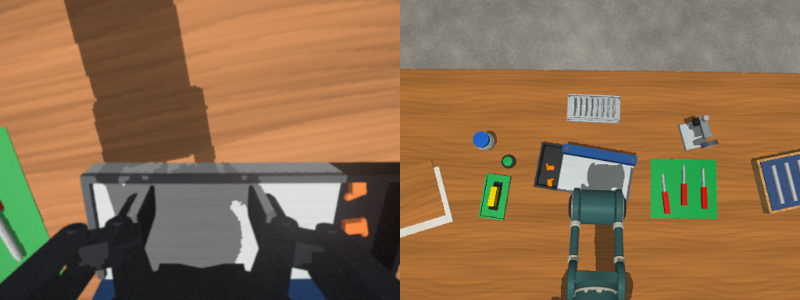

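Emit:
{"api": "drive_tool", "payload": {
  "claw": [60,60,60,60,60,60,60,60],
  "slide": [
    [0,0,0.06],
    [-0.03,0.01,0.12],
    [-0.06,0.02,0.2],
    [-0.1,0.03,0.26],
    [-0.14,0.04,0.34],
    [-0.16,0.05,0.34],
    [-0.16,0.054,0.34],
    [-0.16,0.054,0.34]
  ],
  "yaw": [-0.035,-0.07,-0.105,-0.14,-0.175,-0.21,-0.245,-0.28]
}}

```text
time: 13.25
tool_pos: [0.3901, 0.0393, 0.4548]
tcp_rot: [1.568, 2.714, 0.008]
wrist_force: [0.4, 0.6, 0.0]
width: 0.703
grip_force: 0.0
```

Emit:
{"api": "drive_tool", "payload": {
  "claw": [60,60,60,60,60,60,60,60],
  "slide": [
    [0,0,0],
    [0,0,0],
    [0,0,0],
    [0,0,0],
    [0,0,0],
    [0,0,0],
    [0,0,0],
    [0,0,0]
  ],
  "yaw": [-0.035,-0.07,-0.105,-0.14,-0.175,-0.21,-0.22,-0.22]
}}

```text
time: 13.92
tool_pos: [0.3906, 0.0389, 0.4529]
tcp_rot: [2.394, 2.03, 0.005]
wrist_force: [-0.2, 0.5, 0.0]
width: 0.7
grip_force: 0.0
```

```bash
python3 - <<'E'
from h import *
import pickle
c=cam('wrist','w5.png'); pickle.dump(c,open('w5.pkl','wb'))
s=bot.read_state(); print(s['tool_pos'],s['q'],c['eye'])
cv2.imwrite('pics/w5b.png',cv2.resize(cv2.imread('pics/w5.png'),(800,600),interpolation=cv2.INTER_CUBIC))
E
```

```text
[0.39049887 0.03873769 0.45264615] [ 3.53055441e-02 -3.27088946e-01  2.09041035e+00  1.73382204e-04
  1.37453606e+00  1.98170132e-01] [0.40287091 0.11352807 0.42174118]
```

View pics/w5b.png

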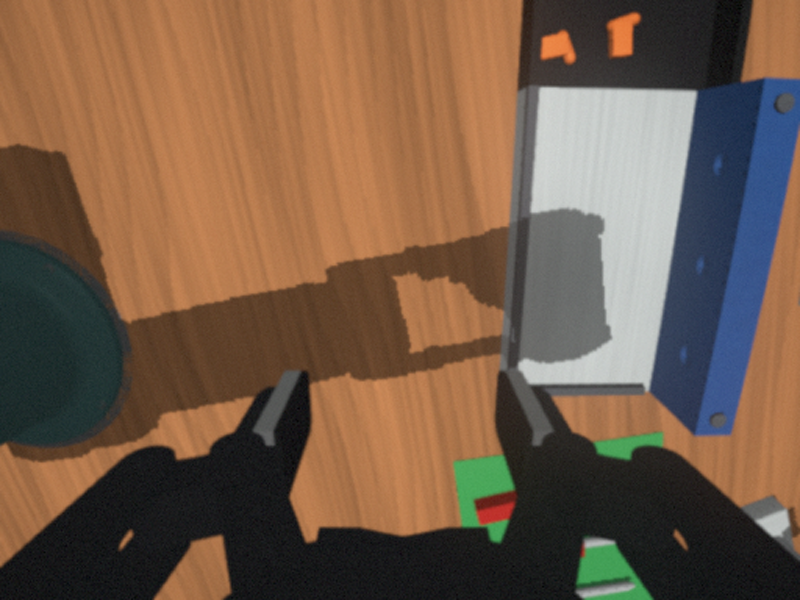

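```bash
python3 - <<'E'
from h import *
im=cv2.imread('pics/w5.png')
t=[cv2.resize(im[v-16:v+16,u-16:u+16],(400,400),interpolation=cv2.INTER_NEAREST) for u,v in((459,106),(447,169),(437,227))]
cv2.imwrite('pics/w5c.png',cv2.convertScaleAbs(cv2.resize(np.hstack(t),(798,266)),alpha=1.6))
E
```

```text
(no output)
```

View pics/w5c.png

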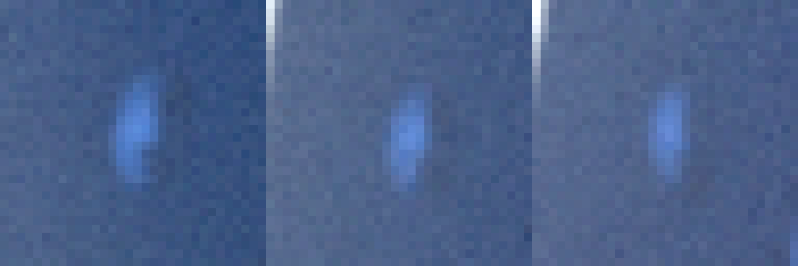

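```bash
python3 - <<'E'
from h import *
import pickle
c=pickle.load(open('w5.pkl','rb'))
a=np.radians(-9.6); ex=np.array([np.cos(a),np.sin(a),0]); ey=np.array([-np.sin(a),np.cos(a),0]); O=np.array([.564,.007,0])
uv=[(458.8,105.2),(447.6,169.1),(437,226.5)]
d=rays(c,uv)@rot(c).T; e=np.array(c['eye'])
for f in(.055,):
    n=ex; t=((O+f*ex-e)@n)/(d@n); P=e+d*t[:,None]
    print(P.round(4),((P-O)@ey).round(4))
P=atz(c,uv,.075); print('atz75',np.c_[(P-O)@ex,(P-O)@ey].round(4), P.round(4))
# plate corners and bracket top corners from this view, 800-scale -> 512
k=.64
q=atz(c,np.array([(697,92),(651,391)])*k,.030);print('bracket foot',np.c_[(q-O)@ex,(q-O)@ey].round(4))
q=atz(c,np.array([(764,80),(697,434),(732,434)])*k,.105);print('bracket top',np.c_[(q-O)@ex,(q-O)@ey].round(4))
# bottom-left plate outer corner/trough line
q=atz(c,np.array([(530,88),(697,92)])*k,.030);print('plate end',np.c_[(q-O)@ex,(q-O)@ey].round(4))
E
```

```text
[[ 0.6305  0.0701  0.0697]
 [ 0.618  -0.0038  0.0696]
 [ 0.6054 -0.0779  0.0699]] [ 0.0733 -0.0016 -0.0768]
atz75 [[ 0.0515  0.0734]
 [ 0.0515 -0.0004]
 [ 0.0517 -0.0745]] [[ 0.627   0.0708  0.075 ]
 [ 0.6147 -0.002   0.075 ]
 [ 0.6025 -0.0751  0.075 ]]
bracket foot [[ 0.0553  0.1274]
 [ 0.0575 -0.1318]]
bracket top [[ 0.0543  0.1266]
 [ 0.0566 -0.1299]
 [ 0.0857 -0.1306]]
plate end [[-0.0771  0.1274]
 [ 0.0553  0.1274]]
```

```bash
python3 - <<'E'
from h import *
import pickle
print(bot.tip_reach)
s=bot.read_state(); R=cv2.Rodrigues(s['tcp_rot'])[0]
for f in('w5.pkl','w4.pkl'):
    c=pickle.load(open(f,'rb')); C=cloud(c)
    T=(C-np.array([.3905,.0387,.4526] if f=='w5.pkl' else [.4698,.0105,.2803]))
    Rt=R if f=='w5.pkl' else cv2.Rodrigues(np.array([-.264,-3.126,0]))[0]
    T=T@Rt
    m=(c['depth']>0)&(abs(T[...,0])<.02)&(abs(T[...,1])<.07)&(T[...,2]<.2)&(T[...,2]>.12)
    P=T[m]; print(len(P),P[:,2].max(),np.percentile(P[:,2],[50,90,99]),P[P[:,2]>np.percentile(P[:,2],97)].mean(0))
E
```

```text
0.1734
5537 0.1687442280204785 [0.13769261 0.1580962  0.16631399] [ 0.00215777 -0.00188743  0.16564813]
6298 0.1707204834722129 [0.13646917 0.15955232 0.16826538] [3.65265532e-03 1.34918456e-04 1.67471785e-01]
```

Emit:
{"api": "drive_tool", "payload": {
  "claw": [50,50,50,50,50,50,50,50],
  "slide": [
    [0.02,-0.07,0],
    [0.04,-0.14,-0.02],
    [0.06,-0.21,-0.06],
    [0.08,-0.28,-0.1],
    [0.1,-0.35,-0.14],
    [0.12,-0.42,-0.18],
    [0.14,-0.49,-0.22],
    [0.146,-0.56,-0.26]
  ],
  "yaw": [-0.035,-0.07,-0.105,-0.14,-0.175,-0.21,-0.245,-0.28]
}}

```text
time: 14.63
tool_pos: [0.4647, -0.244, 0.3211]
tcp_rot: [3.033, 0.81, 0.005]
wrist_force: [-0.9, -0.1, 0.4]
width: 0.584
grip_force: 0.0
```

Emit:
{"api": "drive_tool", "payload": {
  "claw": [50,50,50,50,50,50,50,50],
  "slide": [
    [0,-0.014,0],
    [0,-0.014,-0.04],
    [0,-0.014,-0.1],
    [0,-0.014,-0.16],
    [0,-0.014,-0.22],
    [0,-0.014,-0.26],
    [0,-0.014,-0.284],
    [0,-0.014,-0.284]
  ],
  "yaw": [-0.035,-0.07,-0.105,-0.134,-0.134,-0.134,-0.134,-0.134]
}}

```text
time: 15.3
tool_pos: [0.4624, -0.2483, 0.1764]
tcp_rot: [-3.135, -0.166, 0.006]
wrist_force: [-0.4, 0.4, 0.0]
width: 0.586
grip_force: 0.0
```

Emit:
{"api": "drive_tool", "payload": {
  "claw": [50,50],
  "slide": [
    [0,0,0],
    [0,0,0]
  ],
  "yaw": [0,0]
}}

```text
time: 15.47
tool_pos: [0.4643, -0.2496, 0.1804]
tcp_rot: [3.136, 0.165, 0.004]
wrist_force: [0.2, 0.1, 0.1]
width: 0.586
grip_force: 0.0
```

Emit:
{"api": "drive_tool", "payload": {
  "claw": [8,8,8,8,8,8,8],
  "slide": [
    [0,0,0],
    [0,0,0],
    [0,0,0],
    [0,0,0],
    [0,0,0],
    [0,0,0],
    [0,0,0]
  ],
  "yaw": [0,0,0,0,0,0,0],
  "newtons": 70
}}

```text
time: 16.05
tool_pos: [0.4639, -0.2498, 0.1806]
tcp_rot: [3.135, 0.164, 0.004]
wrist_force: [-1.7, 0.5, 7.2]
width: 0.213
grip_force: 70.9
```

Emit:
{"api": "drive_tool", "payload": {
  "claw": [8,8,8,8,8,8,8,8],
  "slide": [
    [0,0,0.04],
    [0,0,0.12],
    [0,0,0.2],
    [0,0.04,0.26],
    [0.02,0.12,0.26],
    [0.03,0.2,0.26],
    [0.04,0.28,0.26],
    [0.046,0.36,0.26]
  ],
  "yaw": [0,0,0,-0.03,-0.06,-0.086,-0.086,-0.086]
}}

```text
time: 16.72
tool_pos: [0.4859, -0.0677, 0.3097]
tcp_rot: [3.131, -0.262, 0.003]
wrist_force: [1.3, 0.3, -0.2]
width: 0.211
grip_force: 70.0
```

Emit:
{"api": "drive_tool", "payload": {
  "claw": [8,8,8,8],
  "slide": [
    [0,0.024,0],
    [0,0.024,-0.05],
    [0,0.024,-0.06],
    [0,0.024,-0.06]
  ],
  "yaw": [0,0,0,0]
}}

```text
time: 17.05
tool_pos: [0.4845, -0.0569, 0.2767]
tcp_rot: [-3.131, 0.259, 0.008]
wrist_force: [-0.0, 0.6, -0.9]
width: 0.212
grip_force: 70.0
```

```bash
python3 - <<'E'
from h import *
s=bot.read_state(); print(s['tool_pos'],s['tcp_rot'],s['width'],s['wrist_force'])
c=cam('wrist','w6.png')
cv2.imwrite('pics/w6b.png',cv2.resize(cv2.imread('pics/w6.png'),(640,480),interpolation=cv2.INTER_CUBIC))
E
```

```text
[ 0.48447589 -0.0569297   0.27673663] [-3.13071768  0.25919861  0.00778032] 0.21205666995454822 [-0.04736257  0.56521525 -0.86702112]
```

View pics/w6b.png

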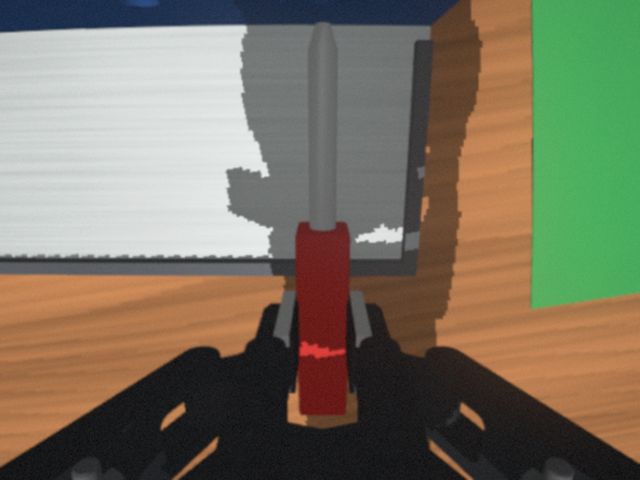

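Emit:
{"api": "drive_tool", "payload": {
  "claw": [8,8,8,8,8],
  "slide": [
    [0,0,-0.04],
    [0,0,-0.066],
    [0,0,-0.07],
    [0,0,-0.07],
    [0,0,-0.07]
  ],
  "yaw": [0,0,0,0,0]
}}

```text
time: 17.52
tool_pos: [0.4864, -0.0579, 0.2446]
tcp_rot: [3.131, -0.262, 0.002]
wrist_force: [0.4, -1.2, -0.6]
width: 0.21
grip_force: 70.0
```

```bash
cat >> h.py <<'E'
a_=np.radians(-9.5); EX=np.array([np.cos(a_),np.sin(a_),0]); EY=np.array([-np.sin(a_),np.cos(a_),0]); O=np.array([.5637,.0055,0])
def fx(P): P=np.atleast_2d(P)-O; return np.c_[P@EX,P@EY,P[:,2]].round(4)
def pose():
    s=bot.read_state(); r=s['tcp_rot']
    print('t',round(s['time'],1),'tcp',s['tool_pos'].round(4),'fix',fx(s['tool_pos']),'ydir',round(np.degrees(2*np.arctan2(r[1],r[0]))-90,1),'F',s['wrist_force'].round(1),'w',round(s['width'],3))
    return s
E
python3 - <<'E'
from h import *
pose(); c=cam('wrist','w7.png'); C=cloud(c)
# rod centreline: grey pixels between shoulder and tip
D=C; F=(C-O); X=F@EX;Y=F@EY;Z=C[...,2]
s=bot.read_state(); tx,ty,_=fx(s['tool_pos'])[0]
for a,b in((-.03,0.02),(.045,.06),(.06,.075),(.075,.09),(.09,.1),(.1,.106)):
    m=(c['depth']>0)&(X-tx>a)&(X-tx<b)&(abs(Y-ty)<.02)&(Z>.055)&(Z<.1)
    if m.any(): print(a,b,m.sum(),'y',((Y[m].min()+Y[m].max())/2-ty).round(4),'ztop',np.percentile(Z[m],90).round(4))
m=(c['depth']>0)&(abs(Y-ty)<.006)&(Z>.06)&(Z<.09); print('tip fx',X[m].max())
E
```

```text
t 17.5 tcp [ 0.4864 -0.0579  0.2446] fix [[-0.0657 -0.0752  0.2446]] ydir -99.6 F [ 0.4 -1.2 -0.6] w 0.21
-0.03 0.02 4815 y 0.0 ztop 0.0931
0.045 0.06 732 y 0.0003 ztop 0.0787
0.06 0.075 777 y 0.0003 ztop 0.0785
0.075 0.09 855 y 0.0002 ztop 0.0787
0.09 0.1 611 y 0.0002 ztop 0.0785
0.1 0.106 260 y 0.0002 ztop 0.0775
tip fx 0.04147554740626436
```

Emit:
{"api": "drive_tool", "payload": {
  "claw": [8,8,8,8,8],
  "slide": [
    [0.02,-0.0033,0.001],
    [0.039,-0.0066,0.001],
    [0.059,-0.0099,0.001],
    [0.069,-0.0116,0.001],
    [0.069,-0.0116,0.001]
  ],
  "yaw": [0,0,0,0,0]
}}

```text
time: 17.98
tool_pos: [0.5225, -0.0633, 0.2448]
tcp_rot: [3.131, -0.26, 0.003]
wrist_force: [-0.9, -0.3, -0.7]
width: 0.21
grip_force: 70.0
```

```bash
python3 -c "
from h import *
pose()"
```

```text
t 18.0 tcp [ 0.5225 -0.0633  0.2448] fix [[-0.0293 -0.0747  0.2448]] ydir -99.5 F [-0.9 -0.3 -0.7] w 0.21
```

Emit:
{"api": "drive_tool", "payload": {
  "claw": [8,8,8,8,8,8],
  "slide": [
    [0.02,-0.0033,0],
    [0.04,-0.0066,0],
    [0.06,-0.01,0],
    [0.079,-0.0132,0],
    [0.079,-0.0132,0],
    [0.079,-0.0132,0]
  ],
  "yaw": [0,0,0,0,0,0]
}}

```text
time: 18.48
tool_pos: [0.5607, -0.0697, 0.2441]
tcp_rot: [-3.131, 0.26, 0.0]
wrist_force: [0.0, -1.1, 0.3]
width: 0.212
grip_force: 70.1
```

Emit:
{"api": "drive_tool", "payload": {
  "claw": [8,8,8,8],
  "slide": [
    [0.004,-0.0007,0],
    [0.006,-0.001,0],
    [0.008,-0.0013,0],
    [0.008,-0.0013,0]
  ],
  "yaw": [0,0,0,0]
}}

```text
time: 18.82
tool_pos: [0.5639, -0.0702, 0.2442]
tcp_rot: [-3.131, 0.26, -0.0]
wrist_force: [-1.2, -0.2, 0.7]
width: 0.207
grip_force: 70.1
```

Emit:
{"api": "drive_tool", "payload": {
  "claw": [8,8,8],
  "slide": [
    [0.002,-0.0003,0],
    [0.004,-0.0007,0],
    [0.004,-0.0007,0]
  ],
  "yaw": [0,0,0]
}}

```text
time: 19.07
tool_pos: [0.5661, -0.0706, 0.2442]
tcp_rot: [-3.131, 0.26, -0.001]
wrist_force: [0.8, 0.4, -0.8]
width: 0.211
grip_force: 70.1
```

Emit:
{"api": "drive_tool", "payload": {
  "claw": [8,8,8,8],
  "slide": [
    [0.002,-0.0003,0],
    [0.004,-0.0007,0],
    [0.004,-0.0007,0],
    [0.004,-0.0007,0]
  ],
  "yaw": [0,0,0,0]
}}

```text
time: 19.4
tool_pos: [0.5682, -0.0709, 0.2442]
tcp_rot: [-3.131, 0.26, -0.001]
wrist_force: [0.4, -0.7, -1.3]
width: 0.21
grip_force: 70.1
```

Emit:
{"api": "drive_tool", "payload": {
  "claw": [8,8,8,8],
  "slide": [
    [0.002,-0.0003,0],
    [0.004,-0.0007,0],
    [0.004,-0.0007,0],
    [0.004,-0.0007,0]
  ],
  "yaw": [0,0,0,0]
}}

```text
time: 19.73
tool_pos: [0.5692, -0.0711, 0.244]
tcp_rot: [-3.131, 0.26, 0.004]
wrist_force: [-6.2, 1.2, 3.8]
width: 0.213
grip_force: 70.6
```

Emit:
{"api": "drive_tool", "payload": {
  "claw": [8,8,8],
  "slide": [
    [0.002,-0.0003,0],
    [0.002,-0.0003,0],
    [0.002,-0.0003,0]
  ],
  "yaw": [0,0,0]
}}

```text
time: 19.98
tool_pos: [0.5696, -0.0712, 0.2439]
tcp_rot: [-3.13, 0.26, 0.008]
wrist_force: [-7.2, 1.5, 5.8]
width: 0.215
grip_force: 70.9
```

Emit:
{"api": "drive_tool", "payload": {
  "claw": [36,36,36,36,36,36,36,36],
  "slide": [
    [0,0,0],
    [0,0,0],
    [0,0,0],
    [0,0,0.02],
    [0,0,0.06],
    [0,0,0.12],
    [-0.04,0,0.18],
    [-0.08,-0.02,0.2]
  ],
  "yaw": [0,0,0,0,0,0,0,0]
}}

```text
time: 20.65
tool_pos: [0.5331, -0.0809, 0.3502]
tcp_rot: [3.131, -0.258, 0.014]
wrist_force: [0.2, -0.5, 0.6]
width: 0.421
grip_force: 0.0
```

```bash
python3 - <<'E'
from h import *
s=pose(); w=cam('wrist','w8.png'); b=cam('top')
C=cloud(w)
hsv=cv2.cvtColor(w['color'],cv2.COLOR_RGB2HSV)
m=((hsv[...,0]<5)|(hsv[...,0]>175))&(hsv[...,1]>150)&(hsv[...,2]>50)&(w['depth']>0)
P=fx(C[m]); P=P[(P[:,2]>.05)]; print('handle in fixture',len(P),P.min(0),P.max(0))
top=P[P[:,2]>.06]
for a in(.0,.02,.04): 
    q=P[(P[:,0]>a-.005)&(P[:,0]<a+.005)]
    if len(q): print(a,np.percentile(q[:,2],90),(q[:,1].min()+q[:,1].max())/2)
for p in seg(b,(0,180,100),(4,255,255)): print('red',p.mean(0).round(),rect(atz(b,p,.02)))
E
```

```text
t 20.6 tcp [ 0.5331 -0.0809  0.3502] fix [[-0.0159 -0.0903  0.3502]] ydir -99.4 F [ 0.2 -0.5  0.6] w 0.421
handle in fixture 890 [-0.0257 -0.0842  0.0718] [ 0.0527 -0.0664  0.0838]
0.0 0.0768 -0.07555
0.02 0.07966 -0.07500000000000001
0.04 0.082 -0.07525
red [363. 249.] [ 494.5 -317.8   77.4   17.5   -1.5]
red [389. 252.] [ 4.829e+02 -3.939e+02  7.730e+01  1.860e+01  4.000e-01]
```

Emit:
{"api": "drive_tool", "payload": {
  "claw": [50,50,50,50,50,50,50,50],
  "slide": [
    [-0.03,-0.07,0],
    [-0.06,-0.14,0],
    [-0.077,-0.22,0],
    [-0.077,-0.3,0],
    [-0.077,-0.38,-0.02],
    [-0.077,-0.46,-0.06],
    [-0.077,-0.474,-0.14],
    [-0.077,-0.474,-0.2]
  ],
  "yaw": [0.02,0.043,0.043,0.043,0.043,0.043,0.043,0.043]
}}

```text
time: 21.42
tool_pos: [0.4929, -0.322, 0.2433]
tcp_rot: [3.139, -0.054, 0.004]
wrist_force: [0.2, 0.6, -0.4]
width: 0.58
grip_force: 0.0
```

Emit:
{"api": "drive_tool", "payload": {
  "claw": [50,50,50],
  "slide": [
    [0,0,0],
    [0,0,0],
    [0,0,0]
  ],
  "yaw": [0,0,0]
}}

```text
time: 21.67
tool_pos: [0.4933, -0.3184, 0.2453]
tcp_rot: [3.141, -0.047, 0.002]
wrist_force: [0.5, -0.1, -0.1]
width: 0.587
grip_force: 0.0
```

```bash
python3 - <<'E'
from h import *
pose(); w=cam('wrist'); C=cloud(w)
hsv=cv2.cvtColor(w['color'],cv2.COLOR_RGB2HSV)
m=((hsv[...,0]<5)|(hsv[...,0]>175))&(hsv[...,1]>150)&(hsv[...,2]>50)&(w['depth']>0)
n,l,s,ct=cv2.connectedComponentsWithStats(m.astype(np.uint8))
for i in range(1,n):
    if s[i,4]>100: print(ct[i].round(),s[i,4],rect(C[l==i]))
E
```

```text
t 21.7 tcp [ 0.4933 -0.3184  0.2453] fix [[-0.016  -0.3311  0.2453]] ydir -91.7 F [ 0.5 -0.1 -0.1] w 0.587
[262. 208.] 2830 [ 493.3 -320.9   78.7   18.3   -1.1]
[370. 228.] 2397 [ 477.3 -391.3   75.3   52.4   19.1]
```

Emit:
{"api": "drive_tool", "payload": {
  "claw": [50,50,50,50,50,50],
  "slide": [
    [0.004,-0.002,-0.06],
    [0.004,-0.002,-0.11],
    [0.004,-0.002,-0.13],
    [0.004,-0.002,-0.13],
    [0.004,-0.002,-0.13],
    [0.004,-0.002,-0.13]
  ],
  "yaw": [0,0,0,0,0,0]
}}

```text
time: 22.22
tool_pos: [0.4957, -0.3199, 0.1815]
tcp_rot: [3.139, -0.047, 0.005]
wrist_force: [0.7, -0.2, -0.5]
width: 0.588
grip_force: 0.0
```

Emit:
{"api": "drive_tool", "payload": {
  "claw": [8,8,8,8,8,8,8],
  "slide": [
    [0,0,0],
    [0,0,0],
    [0,0,0],
    [0,0,0],
    [0,0,0],
    [0,0,0],
    [0,0,0]
  ],
  "yaw": [0,0,0,0,0,0,0]
}}

```text
time: 22.8
tool_pos: [0.4952, -0.32, 0.181]
tcp_rot: [3.14, -0.048, 0.004]
wrist_force: [-1.0, 0.8, 6.9]
width: 0.214
grip_force: 71.3
```

Emit:
{"api": "drive_tool", "payload": {
  "claw": [8,8,8,8,8,8,8,8],
  "slide": [
    [0,0,0.04],
    [0,0,0.12],
    [0,0,0.2],
    [0,0.04,0.26],
    [0.002,0.12,0.26],
    [0.004,0.2,0.26],
    [0.008,0.28,0.26],
    [0.008,0.36,0.26]
  ],
  "yaw": [0,0,0,-0.02,-0.043,-0.043,-0.043,-0.043]
}}

```text
time: 23.47
tool_pos: [0.4982, -0.138, 0.3098]
tcp_rot: [3.131, -0.262, 0.002]
wrist_force: [0.2, 0.8, -1.4]
width: 0.208
grip_force: 70.3
```

Emit:
{"api": "drive_tool", "payload": {
  "claw": [8,8,8,8,8,8,8,8],
  "slide": [
    [0,0.08,0],
    [0,0.16,0],
    [0,0.24,0],
    [0,0.3,0],
    [0,0.312,-0.06],
    [0,0.312,-0.12],
    [0,0.312,-0.13],
    [0,0.312,-0.13]
  ],
  "yaw": [0,0,0,0,0,0,0,0]
}}

```text
time: 24.13
tool_pos: [0.4966, 0.0168, 0.2418]
tcp_rot: [3.13, -0.259, -0.01]
wrist_force: [-0.1, -0.8, -1.8]
width: 0.21
grip_force: 70.3
```

Emit:
{"api": "drive_tool", "payload": {
  "claw": [8,8],
  "slide": [
    [0,0,0],
    [0,0,0]
  ],
  "yaw": [0,0]
}}

```text
time: 24.3
tool_pos: [0.4995, 0.016, 0.2458]
tcp_rot: [-3.131, 0.262, -0.004]
wrist_force: [-0.4, 0.8, -0.9]
width: 0.213
grip_force: 70.3
```

```bash
cat >> h.py <<'E'
def rod():
    s=pose(); c=cam('wrist'); C=cloud(c); F=fx(C.reshape(-1,3)).reshape(C.shape); X,Y,Z=F[...,0],F[...,1],F[...,2]
    tx,ty,_=fx(s['tool_pos'])[0]; ok=c['depth']>0
    for a,b in((-.03,0.02),(.05,.065),(.085,.1)):
        m=ok&(X-tx>a)&(X-tx<b)&(abs(Y-ty)<.02)&(Z>.055)&(Z<.1)
        if m.any(): print(a,b,m.sum(),'y',((Y[m].min()+Y[m].max())/2-ty).round(4),'ztop',np.percentile(Z[m],90).round(4))
    m=ok&(abs(Y-ty)<.006)&(Z>.06)&(Z<.09); print('tip fx',X[m].max())
E
python3 -c "
from h import *
rod()"
```

```text
t 24.3 tcp [0.4995 0.016  0.2458] fix [[-6.510e-02 -2.000e-04  2.458e-01]] ydir 260.4 F [-0.4  0.8 -0.9] w 0.213
-0.03 0.02 4664 y -0.0 ztop 0.0928
0.05 0.065 737 y 0.0006 ztop 0.0796
0.085 0.1 879 y 0.0002 ztop 0.0797
tip fx 0.0425
```

Emit:
{"api": "drive_tool", "payload": {
  "claw": [8,8,8,8,8],
  "slide": [
    [0.02,-0.0033,-0.001],
    [0.04,-0.0066,-0.001],
    [0.06,-0.01,-0.001],
    [0.07,-0.0117,-0.001],
    [0.07,-0.0117,-0.001]
  ],
  "yaw": [0,0,0,0,0]
}}

```text
time: 24.77
tool_pos: [0.5355, 0.0103, 0.2443]
tcp_rot: [-3.131, 0.261, -0.003]
wrist_force: [0.9, -0.1, -0.7]
width: 0.211
grip_force: 70.4
```

Emit:
{"api": "drive_tool", "payload": {
  "claw": [8,8,8,8,8,8],
  "slide": [
    [0.02,-0.0033,0],
    [0.04,-0.0066,0],
    [0.06,-0.01,0],
    [0.079,-0.0132,0],
    [0.084,-0.014,0],
    [0.084,-0.014,0]
  ],
  "yaw": [0,0,0,0,0,0]
}}

```text
time: 25.27
tool_pos: [0.5771, 0.0035, 0.2441]
tcp_rot: [3.131, -0.26, 0.004]
wrist_force: [1.7, -0.9, 1.7]
width: 0.211
grip_force: 70.7
```

Emit:
{"api": "drive_tool", "payload": {
  "claw": [8,8,8,8],
  "slide": [
    [0.003,-0.0005,0],
    [0.006,-0.001,0],
    [0.006,-0.001,0],
    [0.006,-0.001,0]
  ],
  "yaw": [0,0,0,0]
}}

```text
time: 25.6
tool_pos: [0.5781, 0.0033, 0.244]
tcp_rot: [3.131, -0.26, -0.001]
wrist_force: [-1.5, -0.1, 5.7]
width: 0.209
grip_force: 71.1
```

Emit:
{"api": "drive_tool", "payload": {
  "claw": [8,8,8,8],
  "slide": [
    [0.002,-0.0003,0],
    [0.004,-0.0007,0],
    [0.004,-0.0007,0],
    [0.004,-0.0007,0]
  ],
  "yaw": [0,0,0,0]
}}

```text
time: 25.93
tool_pos: [0.5799, 0.003, 0.2439]
tcp_rot: [3.131, -0.26, -0.002]
wrist_force: [-3.0, 0.7, 4.8]
width: 0.21
grip_force: 71.2
```

Emit:
{"api": "drive_tool", "payload": {
  "claw": [8,8,8,8],
  "slide": [
    [0.002,-0.0003,0],
    [0.002,-0.0003,0],
    [0.002,-0.0003,0],
    [0.002,-0.0003,0]
  ],
  "yaw": [0,0,0,0]
}}

```text
time: 26.27
tool_pos: [0.5809, 0.0028, 0.2439]
tcp_rot: [3.131, -0.26, -0.002]
wrist_force: [-3.4, 0.8, 5.4]
width: 0.218
grip_force: 71.2
```

```bash
python3 - <<'E'
from h import *
s=pose(); w=cam('wrist','w9.png'); C=cloud(w)
hsv=cv2.cvtColor(w['color'],cv2.COLOR_RGB2HSV)
m=((hsv[...,0]<5)|(hsv[...,0]>175))&(hsv[...,1]>150)&(hsv[...,2]>50)&(w['depth']>0)
P=fx(C[m])
for lo,hi in((-.02,.02),(-.1,-.05)):
    Q=P[(P[:,2]>.05)&(P[:,1]>lo)&(P[:,1]<hi)]; print('handle',len(Q),Q.min(0),Q.max(0),np.percentile(Q[:,0],99.5))
    for a in(0,.02,.04):
        q=Q[abs(Q[:,0]-a)<.005]; print(a,np.percentile(q[:,2],90) if len(q) else None)
E
```

```text
t 26.3 tcp [0.5809 0.0028 0.2439] fix [[1.740e-02 2.000e-04 2.439e-01]] ydir -99.5 F [-3.4  0.8  5.4] w 0.218
handle 4815 [-0.0254 -0.0092  0.0802] [0.0471 0.0107 0.0928] 0.0463
0 0.0829
0.02 0.0832
0.04 0.0834
handle 4647 [-0.0164 -0.0837  0.0571] [ 0.0461 -0.0636  0.0837] 0.0457
0 0.077
0.02 0.0792
0.04 0.0818
```

Emit:
{"api": "drive_tool", "payload": {
  "claw": [8,8,8,8],
  "slide": [
    [0.002,-0.0003,0.002],
    [0.002,-0.0003,0.002],
    [0.002,-0.0003,0.002],
    [0.002,-0.0003,0.002]
  ],
  "yaw": [0,0,0,0]
}}

```text
time: 26.65
tool_pos: [0.5814, 0.0027, 0.2442]
tcp_rot: [-3.131, 0.26, 0.005]
wrist_force: [-5.8, 1.1, 4.5]
width: 0.218
grip_force: 71.0
```

Emit:
{"api": "drive_tool", "payload": {
  "claw": [8,8,8,8],
  "slide": [
    [0.002,-0.0003,0],
    [0.002,-0.0003,0],
    [0.002,-0.0003,0],
    [0.002,-0.0003,0]
  ],
  "yaw": [0,0,0,0]
}}

```text
time: 26.98
tool_pos: [0.5818, 0.0027, 0.2441]
tcp_rot: [-3.131, 0.26, 0.008]
wrist_force: [-8.4, 1.7, 7.7]
width: 0.211
grip_force: 71.4
```

Emit:
{"api": "drive_tool", "payload": {
  "claw": [8,8,8,8],
  "slide": [
    [0.002,-0.0003,0],
    [0.002,-0.0003,0],
    [0.002,-0.0003,0],
    [0.002,-0.0003,0]
  ],
  "yaw": [0,0,0,0]
}}

```text
time: 27.32
tool_pos: [0.5822, 0.0027, 0.244]
tcp_rot: [-3.131, 0.26, 0.012]
wrist_force: [-10.8, 1.3, 8.9]
width: 0.207
grip_force: 71.7
```

Emit:
{"api": "drive_tool", "payload": {
  "claw": [36,36,36,36,36,36,36,36],
  "slide": [
    [0,0,0],
    [0,0,0],
    [0,0,0],
    [0,0,0.02],
    [0,0,0.06],
    [0,0,0.12],
    [-0.04,-0.02,0.18],
    [-0.08,-0.1,0.2]
  ],
  "yaw": [0,0,0,0,0,0,0,0]
}}

```text
time: 27.98
tool_pos: [0.5485, -0.0419, 0.3498]
tcp_rot: [-3.13, 0.254, -0.015]
wrist_force: [0.5, -1.6, 0.3]
width: 0.42
grip_force: 0.0
```

```bash
cat >> h.py <<'E'
def handles(w):
    C=cloud(w); hsv=cv2.cvtColor(w['color'],cv2.COLOR_RGB2HSV)
    m=((hsv[...,0]<5)|(hsv[...,0]>175))&(hsv[...,1]>150)&(hsv[...,2]>50)&(w['depth']>0)
    P=fx(C[m])
    for h in(.075,0,-.075):
        Q=P[(P[:,2]>.04)&(abs(P[:,1]-h)<.025)]
        if len(Q)>50: print('handle',h,len(Q),Q.min(0),Q.max(0),[round(float(np.percentile(Q[abs(Q[:,0]-a)<.005][:,2],90)),4) if (abs(Q[:,0]-a)<.005).any() else None for a in(-.02,0,.02,.04)])
E
python3 - <<'E'
from h import *
s=pose(); handles(cam('wrist','w10.png')); b=cam('top')
for p in seg(b,(0,180,100),(4,255,255)): print('red',p.mean(0).round(),rect(atz(b,p,.02)))
E
```

```text
t 28.0 tcp [ 0.5485 -0.0419  0.3498] fix [[-0.0072 -0.0492  0.3498]] ydir 260.7 F [ 0.5 -1.6  0.3] w 0.42
handle 0 2232 [-0.0254 -0.0098  0.0637] [0.0525 0.0093 0.084 ] [0.0747, 0.0772, 0.0795, 0.0819]
handle -0.075 1012 [-0.0251 -0.0842  0.0716] [ 0.0521 -0.0646  0.0838] [0.0749, 0.0771, None, 0.0823]
red [389. 252.] [ 482.9 -393.9   77.3   18.6    0.5]
```

Emit:
{"api": "drive_tool", "payload": {
  "claw": [50,50,50,50,50,50,50,50],
  "slide": [
    [-0.03,-0.07,0],
    [-0.06,-0.14,0],
    [-0.09,-0.21,0],
    [-0.12,-0.28,0],
    [-0.13,-0.36,0],
    [-0.13,-0.44,0],
    [-0.13,-0.52,0],
    [-0.13,-0.6,0]
  ],
  "yaw": [0.02,0.04,0.052,0.052,0.052,0.052,0.052,0.052]
}}

```text
time: 28.75
tool_pos: [0.4811, -0.346, 0.344]
tcp_rot: [3.141, -0.005, 0.001]
wrist_force: [0.4, 0.7, 0.4]
width: 0.585
grip_force: 0.0
```

Emit:
{"api": "drive_tool", "payload": {
  "claw": [50,50,50,50,50,50],
  "slide": [
    [0,-0.08,-0.04],
    [0,-0.106,-0.1],
    [0,-0.106,-0.18],
    [0,-0.106,-0.2],
    [0,-0.106,-0.2],
    [0,-0.106,-0.2]
  ],
  "yaw": [0,0,0,0,0,0]
}}

```text
time: 29.25
tool_pos: [0.4814, -0.3965, 0.2435]
tcp_rot: [-3.14, 0.003, 0.002]
wrist_force: [-0.4, -0.8, 0.1]
width: 0.585
grip_force: 0.0
```

```bash
python3 - <<'E'
from h import *
pose(); w=cam('wrist'); C=cloud(w)
hsv=cv2.cvtColor(w['color'],cv2.COLOR_RGB2HSV)
m=((hsv[...,0]<5)|(hsv[...,0]>175))&(hsv[...,1]>150)&(hsv[...,2]>50)&(w['depth']>0)
n,l,s,ct=cv2.connectedComponentsWithStats(m.astype(np.uint8))
for i in range(1,n):
    if s[i,4]>100: print(ct[i].round(),s[i,4],rect(C[l==i]))
E
```

```text
t 29.2 tcp [ 0.4814 -0.3965  0.2435] fix [[-0.0148 -0.41    0.2435]] ydir 269.9 F [-0.4 -0.8  0.1] w 0.585
[259. 208.] 2883 [ 481.4 -396.2   78.9   18.4    0.5]
```

Well centred. Next I descend 63 mm, grip, and carry the pin to hole A (+75).

Emit:
{"api": "drive_tool", "payload": {
  "claw": [50,50,50,50,50,50],
  "slide": [
    [0.003,0,-0.06],
    [0.003,0,-0.11],
    [0.003,0,-0.125],
    [0.003,0,-0.125],
    [0.003,0,-0.125],
    [0.003,0,-0.125]
  ],
  "yaw": [0,0,0,0,0,0]
}}

```text
time: 29.8
tool_pos: [0.484, -0.3977, 0.184]
tcp_rot: [3.139, -0.003, 0.005]
wrist_force: [-0.5, -0.9, 0.4]
width: 0.581
grip_force: 0.0
```

Emit:
{"api": "drive_tool", "payload": {
  "claw": [8,8,8,8,8,8,8],
  "slide": [
    [0,0,0],
    [0,0,0],
    [0,0,0],
    [0,0,0],
    [0,0,0],
    [0,0,0],
    [0,0,0]
  ],
  "yaw": [0,0,0,0,0,0,0]
}}

```text
time: 30.38
tool_pos: [0.4834, -0.3977, 0.1831]
tcp_rot: [3.14, -0.004, 0.003]
wrist_force: [-0.4, 1.1, 6.6]
width: 0.204
grip_force: 70.8
```

Emit:
{"api": "drive_tool", "payload": {
  "claw": [8,8,8,8,8,8,8,8],
  "slide": [
    [0,0,0.04],
    [0,0,0.12],
    [0,0,0.2],
    [0,0.04,0.26],
    [0.002,0.12,0.26],
    [0.004,0.2,0.26],
    [0.008,0.28,0.26],
    [0.008,0.36,0.26]
  ],
  "yaw": [0,0,0,-0.02,-0.04,-0.052,-0.052,-0.052]
}}

```text
time: 31.05
tool_pos: [0.4865, -0.2157, 0.3118]
tcp_rot: [3.13, -0.262, 0.002]
wrist_force: [0.8, 0.3, -1.1]
width: 0.211
grip_force: 69.8
```

```bash
python3 - <<'E'
from h import *
s=pose(); t=O-.065*EX+.075*EY; print(t,(t-s['tool_pos'])*2)
E
```

```text
t 31.1 tcp [ 0.4865 -0.2157  0.3118] fix [[-0.0397 -0.2309  0.3118]] ydir -99.6 F [ 0.8  0.3 -1.1] w 0.211
[0.51197001 0.09019951 0.        ] [ 0.05097964  0.61173652 -0.62351834]
```

Emit:
{"api": "drive_tool", "payload": {
  "claw": [8,8,8,8,8,8,8,8],
  "slide": [
    [0.01,0.08,0],
    [0.02,0.16,0],
    [0.03,0.24,0],
    [0.04,0.32,0],
    [0.05,0.4,0],
    [0.05,0.48,0],
    [0.05,0.56,0],
    [0.05,0.612,0]
  ],
  "yaw": [0,0,0,0,0,0,0,0]
}}

```text
time: 31.72
tool_pos: [0.5112, 0.092, 0.3114]
tcp_rot: [-3.13, 0.258, -0.0]
wrist_force: [0.1, -0.1, -0.6]
width: 0.208
grip_force: 69.8
```

Emit:
{"api": "drive_tool", "payload": {
  "claw": [8,8,8,8,8,8],
  "slide": [
    [0,0,-0.05],
    [0,0,-0.1],
    [0,0,-0.124],
    [0,0,-0.124],
    [0,0,-0.124],
    [0,0,-0.124]
  ],
  "yaw": [0,0,0,0,0,0]
}}

```text
time: 32.22
tool_pos: [0.5124, 0.0885, 0.2503]
tcp_rot: [-3.13, 0.261, -0.002]
wrist_force: [-0.0, -0.1, -1.2]
width: 0.208
grip_force: 69.8
```

```bash
python3 -c "
from h import *
rod()"
```

```text
t 32.2 tcp [0.5124 0.0885 0.2503] fix [[-0.0643  0.0734  0.2503]] ydir 260.4 F [-0.  -0.1 -1.2] w 0.208
-0.03 0.02 4289 y 0.0 ztop 0.0927
0.05 0.065 693 y 0.0006 ztop 0.0819
0.085 0.1 860 y 0.0007 ztop 0.0819
tip fx 0.0549
```

Emit:
{"api": "drive_tool", "payload": {
  "claw": [8,8,8,8,8,8],
  "slide": [
    [0,0.0022,-0.0024],
    [0.02,-0.001,-0.0024],
    [0.04,-0.0044,-0.0024],
    [0.06,-0.0078,-0.0024],
    [0.07,-0.0095,-0.0024],
    [0.07,-0.0095,-0.0024]
  ],
  "yaw": [0,0,0,0,0,0]
}}

```text
time: 32.77
tool_pos: [0.5487, 0.0838, 0.2486]
tcp_rot: [-3.13, 0.261, -0.003]
wrist_force: [0.8, 0.2, -0.3]
width: 0.208
grip_force: 69.8
```

Emit:
{"api": "drive_tool", "payload": {
  "claw": [8,8,8,8,8,8,8],
  "slide": [
    [0.02,-0.0033,0],
    [0.04,-0.0066,0],
    [0.06,-0.01,0],
    [0.079,-0.0132,0],
    [0.084,-0.014,0],
    [0.088,-0.0147,0],
    [0.088,-0.0147,0]
  ],
  "yaw": [0,0,0,0,0,0,0]
}}

```text
time: 33.35
tool_pos: [0.5911, 0.0767, 0.2479]
tcp_rot: [3.131, -0.26, -0.0]
wrist_force: [0.9, 0.1, 0.3]
width: 0.211
grip_force: 69.8
```

Emit:
{"api": "drive_tool", "payload": {
  "claw": [8,8,8,8],
  "slide": [
    [0.002,-0.0003,0],
    [0.004,-0.0007,0],
    [0.004,-0.0007,0],
    [0.004,-0.0007,0]
  ],
  "yaw": [0,0,0,0]
}}

```text
time: 33.68
tool_pos: [0.5926, 0.0765, 0.2481]
tcp_rot: [-3.131, 0.26, 0.0]
wrist_force: [0.1, -0.4, -0.8]
width: 0.206
grip_force: 69.8
```

```bash
python3 -c "
from h import *
pose()"
```

```text
t 33.7 tcp [0.5926 0.0765 0.2481] fix [[0.0168 0.0748 0.2481]] ydir 260.5 F [ 0.1 -0.4 -0.8] w 0.206
```

Emit:
{"api": "drive_tool", "payload": {
  "claw": [8,8,8,8],
  "slide": [
    [0.002,-0.0003,0],
    [0.005,-0.0008,0],
    [0.005,-0.0008,0],
    [0.005,-0.0008,0]
  ],
  "yaw": [0,0,0,0]
}}

```text
time: 34.02
tool_pos: [0.5942, 0.0763, 0.2476]
tcp_rot: [3.131, -0.26, -0.006]
wrist_force: [-6.0, 1.8, 2.1]
width: 0.206
grip_force: 70.1
```

Emit:
{"api": "drive_tool", "payload": {
  "claw": [8,8,8,8],
  "slide": [
    [0.002,-0.0003,0],
    [0.004,-0.0007,0],
    [0.004,-0.0007,0],
    [0.004,-0.0007,0]
  ],
  "yaw": [0,0,0,0]
}}

```text
time: 34.35
tool_pos: [0.5949, 0.0761, 0.247]
tcp_rot: [3.131, -0.26, -0.013]
wrist_force: [-9.6, 2.2, 3.5]
width: 0.209
grip_force: 70.4
```

Emit:
{"api": "drive_tool", "payload": {
  "claw": [36,36,36,36,36,36,36,36],
  "slide": [
    [0,0,0],
    [0,0,0],
    [0,0,0],
    [0,0,0.02],
    [0,0,0.06],
    [0,0,0.12],
    [-0.06,-0.05,0.2],
    [-0.1,-0.12,0.24]
  ],
  "yaw": [0,0,0,0,0,0,0,0]
}}

```text
time: 35.02
tool_pos: [0.5561, 0.0286, 0.3634]
tcp_rot: [-3.13, 0.256, -0.008]
wrist_force: [0.7, -1.4, 0.8]
width: 0.42
grip_force: 0.0
```

Emit:
{"api": "drive_tool", "payload": {
  "claw": [36,36,36,36],
  "slide": [
    [0,-0.03,0.05],
    [0,-0.03,0.05],
    [0,-0.03,0.05],
    [0,-0.03,0.05]
  ],
  "yaw": [0,0,0,0]
}}

```text
time: 35.35
tool_pos: [0.5553, 0.0124, 0.3851]
tcp_rot: [-3.13, 0.261, -0.002]
wrist_force: [-0.7, 0.1, -0.3]
width: 0.424
grip_force: 0.0
```

```bash
python3 - <<'E'
from h import *
s=pose(); handles(cam('wrist','w11.png')); b=cam('top'); c=cam('scene')
P=[rect(atz(b,p,.02)) for p in seg(b,(50,120,60),(80,255,255),(120,190,150,220))]; print(P)
C=cloud(b); p=seg(b,(50,120,60),(80,255,255),(120,190,150,220))[0]; print(np.median(C[p[:,1],p[:,0]],0))
im=np.hstack([cv2.resize(cv2.imread('pics/w11.png'),(400,300)),cv2.resize(cv2.cvtColor(c['color'],cv2.COLOR_RGB2BGR)[130:280,150:350],(400,300))]); cv2.imwrite('pics/w11b.png',im)
E
```

```text
t 35.4 tcp [0.5553 0.0124 0.3851] fix [[-0.0095  0.0054  0.3851]] ydir 260.5 F [-0.7  0.1 -0.3] w 0.424
handle 0.075 1836 [-0.0252  0.0647  0.0611] [0.0522 0.0843 0.0837] [0.0745, 0.077, 0.0794, 0.0817]
handle 0 218 [-0.0241 -0.0088  0.0719] [0.0139 0.0002 0.0796] [0.0749, 0.0772, None, None]
handle -0.075 788 [-0.0241 -0.0836  0.0729] [ 0.0511 -0.0648  0.0827] [0.0753, 0.077, 0.0795, None]
[array([615.1, 330.3,  35. ,  34. ,  45.8])]
[0.61478198 0.32982678 0.02280837]
```

View pics/w11b.png

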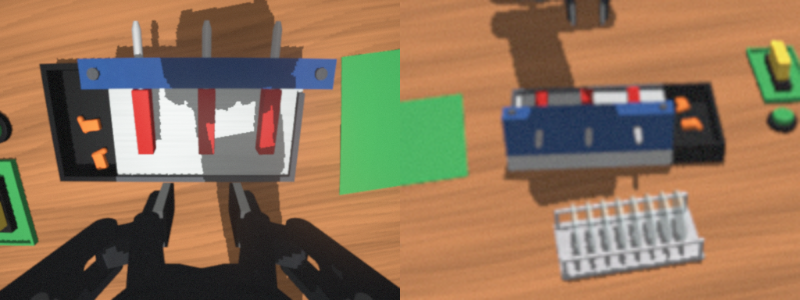

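Emit:
{"api": "drive_tool", "payload": {
  "claw": [0,0,0,0,0,0,0,0],
  "slide": [
    [0.015,0.078,0],
    [0.03,0.156,0],
    [0.045,0.234,0],
    [0.06,0.312,0],
    [0.075,0.39,0],
    [0.09,0.468,0],
    [0.105,0.546,0],
    [0.12,0.624,0]
  ],
  "yaw": [0,0,0,0,0,0,0,0]
}}

```text
time: 36.17
tool_pos: [0.6147, 0.3272, 0.3825]
tcp_rot: [3.13, -0.258, -0.004]
wrist_force: [0.8, -0.5, -0.0]
width: 0.001
grip_force: 0.0
```

Emit:
{"api": "drive_tool", "payload": {
  "claw": [0,0,0,0,0,0,0,0],
  "slide": [
    [0.002,0.011,-0.06],
    [0.002,0.011,-0.14],
    [0.002,0.011,-0.22],
    [0.002,0.011,-0.3],
    [0.002,0.011,-0.35],
    [0.002,0.011,-0.36],
    [0.002,0.011,-0.36],
    [0.002,0.011,-0.36]
  ],
  "yaw": [0,0,0,0,0,0,0,0]
}}

```text
time: 36.83
tool_pos: [0.6165, 0.3305, 0.2048]
tcp_rot: [-3.131, 0.259, -0.0]
wrist_force: [0.2, -0.2, 1.2]
width: 0.005
grip_force: 0.0
```

Emit:
{"api": "drive_tool", "payload": {
  "claw": [0,0,0,0,0],
  "slide": [
    [0,0,-0.01],
    [0,0,-0.018],
    [0,0,-0.024],
    [0,0,-0.024],
    [0,0,-0.024]
  ],
  "yaw": [0,0,0,0,0]
}}

```text
time: 37.25
tool_pos: [0.6168, 0.3303, 0.1939]
tcp_rot: [-3.129, 0.26, -0.004]
wrist_force: [1.5, 0.1, 2.1]
width: 0.003
grip_force: 1.1
```

```bash
python3 -c "
from h import *
pose()"
```

```text
t 37.2 tcp [0.6168 0.3303 0.1939] fix [[-0.0012  0.3291  0.1939]] ydir 260.5 F [1.5 0.1 2.1] w 0.003
```

Emit:
{"api": "drive_tool", "payload": {
  "claw": [0,0,0,0],
  "slide": [
    [0,0,-0.004],
    [0,0,-0.008],
    [0,0,-0.008],
    [0,0,-0.008]
  ],
  "yaw": [0,0,0,0]
}}

```text
time: 37.58
tool_pos: [0.6169, 0.3303, 0.1896]
tcp_rot: [-3.129, 0.26, -0.004]
wrist_force: [1.4, 0.8, 4.8]
width: 0.004
grip_force: 2.4
```

Emit:
{"api": "drive_tool", "payload": {
  "claw": [0,0,0,0],
  "slide": [
    [0,0,-0.004],
    [0,0,-0.008],
    [0,0,-0.008],
    [0,0,-0.008]
  ],
  "yaw": [0,0,0,0]
}}

```text
time: 37.92
tool_pos: [0.617, 0.3304, 0.1892]
tcp_rot: [-3.13, 0.26, -0.003]
wrist_force: [-6.3, -2.9, 21.4]
width: 0.001
grip_force: 11.0
```

Emit:
{"api": "drive_tool", "payload": {
  "claw": [0,0,0,0],
  "slide": [
    [0,0,-0.004],
    [0,0,-0.006],
    [0,0,-0.006],
    [0,0,-0.006]
  ],
  "yaw": [0,0,0,0]
}}

```text
time: 38.25
tool_pos: [0.6172, 0.3305, 0.1889]
tcp_rot: [-3.13, 0.26, -0.004]
wrist_force: [-10.3, -6.0, 35.6]
width: 0.001
grip_force: 17.4
```

Emit:
{"api": "drive_tool", "payload": {
  "claw": [0,0,0,0,36,36,36,36],
  "slide": [
    [0,0,0.04],
    [0,0,0.12],
    [0,0,0.2],
    [0,0,0.28],
    [-0.01,-0.04,0.35],
    [-0.02,-0.12,0.35],
    [-0.03,-0.2,0.35],
    [-0.04,-0.28,0.35]
  ],
  "yaw": [0,0,0,0,0,0,0,0]
}}

```text
time: 38.92
tool_pos: [0.5953, 0.1889, 0.3569]
tcp_rot: [3.131, -0.257, 0.0]
wrist_force: [0.2, -0.7, -0.3]
width: 0.421
grip_force: 0.0
```

Emit:
{"api": "drive_tool", "payload": {
  "claw": [36,36,36,36,36,36,36,36],
  "slide": [
    [-0.005,-0.08,0],
    [-0.005,-0.16,0],
    [-0.005,-0.22,0],
    [-0.005,-0.228,-0.06],
    [-0.005,-0.228,-0.1],
    [-0.005,-0.228,-0.1],
    [-0.005,-0.228,-0.1],
    [-0.005,-0.228,-0.1]
  ],
  "yaw": [0,0,0,0,0,0,0,0]
}}

```text
time: 39.58
tool_pos: [0.5937, 0.0763, 0.3068]
tcp_rot: [-3.131, 0.259, 0.0]
wrist_force: [0.6, 0.0, -0.0]
width: 0.42
grip_force: 0.0
```

```bash
python3 -c "
from h import *
pose();handles(cam('wrist'))
b=cam('top')
print([rect(atz(b,p,.08)) for p in seg(b,(0,180,100),(4,255,255))])"
```

```text
t 39.6 tcp [0.5937 0.0763 0.3068] fix [[0.0179 0.0748 0.3068]] ydir 260.5 F [ 0.6  0.  -0. ] w 0.42
handle 0.075 853 [-0.0254  0.0675  0.0723] [0.0245 0.0847 0.0798] [0.0746, 0.077, 0.0792, None]
handle 0 2368 [-0.0257 -0.0094  0.0594] [0.0495 0.0107 0.0832] [0.0745, 0.0772, 0.0796, 0.0818]
handle -0.075 2756 [-0.0263 -0.0853  0.0635] [ 0.0485 -0.0636  0.084 ] [0.0746, 0.0771, 0.0795, 0.0817]
[array([584.6,   1.4,  60.8,  13.1,  -9.4]), array([566.3, -68.9,  77.1,  18.1,  -9.8]), array([560.3,  82.2,  16.3,  13.6, -89.9])]
```

Emit:
{"api": "drive_tool", "payload": {
  "claw": [36,36,36,36,36],
  "slide": [
    [0,0,-0.06],
    [0,0,-0.12],
    [0,0,-0.136],
    [0,0,-0.136],
    [0,0,-0.136]
  ],
  "yaw": [0,0,0,0,0]
}}

```text
time: 40.1
tool_pos: [0.594, 0.0763, 0.2393]
tcp_rot: [-3.131, 0.259, -0.0]
wrist_force: [-0.1, -0.8, 0.5]
width: 0.42
grip_force: 0.0
```

Emit:
{"api": "drive_tool", "payload": {
  "claw": [8,8,8,8,8,8,8],
  "slide": [
    [0,0,0],
    [0,0,0],
    [0,0,0],
    [0,0,0],
    [0,0,0],
    [0,0,0],
    [0,0,0]
  ],
  "yaw": [0,0,0,0,0,0,0]
}}

```text
time: 40.68
tool_pos: [0.5948, 0.0762, 0.2405]
tcp_rot: [-3.13, 0.26, -0.006]
wrist_force: [-0.4, 1.7, 6.6]
width: 0.21
grip_force: 72.6
```

Emit:
{"api": "drive_tool", "payload": {
  "claw": [8,8,8,8],
  "slide": [
    [-0.02,0.0033,-0.0024],
    [-0.04,0.0067,-0.0048],
    [-0.06,0.01,-0.0072],
    [-0.06,0.01,-0.0072]
  ],
  "yaw": [0,0,0,0]
}}

```text
time: 41.02
tool_pos: [0.5619, 0.0813, 0.2352]
tcp_rot: [-3.131, 0.26, 0.001]
wrist_force: [-1.9, 1.7, 6.8]
width: 0.206
grip_force: 72.8
```

```bash
python3 -c "
from h import *
pose()"
```

```text
t 41.0 tcp [0.5619 0.0813 0.2352] fix [[-0.0143  0.0745  0.2352]] ydir 260.5 F [-1.9  1.7  6.8] w 0.206
```

Emit:
{"api": "drive_tool", "payload": {
  "claw": [8,8,8,8,8,8],
  "slide": [
    [-0.02,0.0033,0],
    [-0.04,0.0067,-0.001],
    [-0.06,0.01,-0.002],
    [-0.08,0.0133,-0.004],
    [-0.1,0.0167,-0.006],
    [-0.1,0.0167,-0.006]
  ],
  "yaw": [0,0,0,0,0,0]
}}

```text
time: 41.52
tool_pos: [0.5101, 0.0894, 0.2299]
tcp_rot: [3.13, -0.259, -0.01]
wrist_force: [-0.3, 0.4, -1.9]
width: 0.214
grip_force: 71.7
```

```bash
python3 - <<'E'
from h import *
rod(); c=cam('wrist','w12.png')
cv2.imwrite('pics/w12b.png',cv2.resize(cv2.imread('pics/w12.png'),(480,360)))
E
```

```text
t 41.5 tcp [0.5101 0.0894 0.2299] fix [[-0.0667  0.0739  0.2299]] ydir -99.5 F [-0.3  0.4 -1.9] w 0.214
-0.03 0.02 5804 y -0.0 ztop 0.0934
0.05 0.065 789 y 0.0 ztop 0.0692
0.085 0.1 953 y 0.0 ztop 0.0726
tip fx 0.0351
```

View pics/w12b.png

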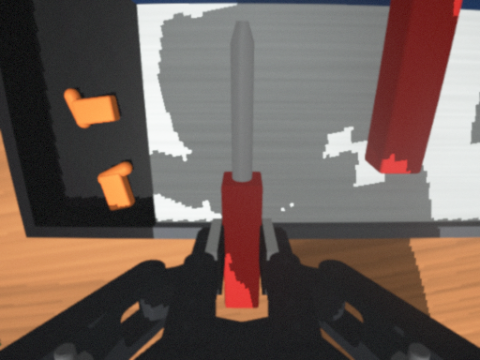

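Emit:
{"api": "drive_tool", "payload": {
  "claw": [8,8,8,8,8,8,8,8],
  "slide": [
    [0,0,0.06],
    [0,0,0.12],
    [-0.01,0,0.17],
    [-0.02,-0.07,0.17],
    [-0.03,-0.15,0.17],
    [-0.04,-0.23,0.17],
    [-0.05,-0.31,0.17],
    [-0.054,-0.39,0.17]
  ],
  "yaw": [0,0,0,0.02,0.04,0.053,0.053,0.053]
}}

```text
time: 42.28
tool_pos: [0.4862, -0.1074, 0.3172]
tcp_rot: [3.141, 0.002, 0.001]
wrist_force: [1.3, 0.1, -1.8]
width: 0.207
grip_force: 71.7
```

Emit:
{"api": "drive_tool", "payload": {
  "claw": [8,8,8,8,8,8,8,8],
  "slide": [
    [0,-0.08,0],
    [0,-0.16,0],
    [0,-0.24,0],
    [0,-0.32,0],
    [0,-0.4,0],
    [0,-0.48,0],
    [0,-0.56,0],
    [0,-0.586,-0.04]
  ],
  "yaw": [0,0,0,0,0,0,0,0]
}}

```text
time: 42.95
tool_pos: [0.488, -0.4058, 0.3017]
tcp_rot: [3.132, -0.004, 0.012]
wrist_force: [0.4, -0.8, -0.3]
width: 0.207
grip_force: 71.8
```

Emit:
{"api": "drive_tool", "payload": {
  "claw": [8,8,8,8,8,8],
  "slide": [
    [0,0,-0.06],
    [0,0,-0.12],
    [0,0,-0.17],
    [0,0,-0.18],
    [0,0,-0.18],
    [0,0,-0.18]
  ],
  "yaw": [0,0,0,0,0,0]
}}

```text
time: 43.45
tool_pos: [0.4871, -0.3991, 0.2075]
tcp_rot: [3.141, 0.001, 0.001]
wrist_force: [-0.0, -1.3, -0.3]
width: 0.208
grip_force: 71.7
```

```bash
python3 -c "
from h import *
pose()"
```

```text
t 43.5 tcp [ 0.4871 -0.3991  0.2075] fix [[-0.0088 -0.4117  0.2075]] ydir -90.0 F [-0.  -1.3 -0.3] w 0.208
```

Lower until touching, then release.

Emit:
{"api": "drive_tool", "payload": {
  "claw": [8,8,8,8],
  "slide": [
    [0,0,-0.02],
    [0,0,-0.036],
    [0,0,-0.04],
    [0,0,-0.04]
  ],
  "yaw": [0,0,0,0]
}}

```text
time: 43.78
tool_pos: [0.4868, -0.3987, 0.1873]
tcp_rot: [3.141, 0.002, 0.0]
wrist_force: [-0.8, 0.7, 0.6]
width: 0.207
grip_force: 72.0
```

Emit:
{"api": "drive_tool", "payload": {
  "claw": [8,8,8],
  "slide": [
    [0,0,-0.004],
    [0,0,-0.006],
    [0,0,-0.006]
  ],
  "yaw": [0,0,0]
}}

```text
time: 44.03
tool_pos: [0.4872, -0.3989, 0.186]
tcp_rot: [3.141, 0.001, 0.001]
wrist_force: [-1.7, 3.0, 10.2]
width: 0.207
grip_force: 73.1
```

Emit:
{"api": "drive_tool", "payload": {
  "claw": [36,36,36,36,36,36,36,36],
  "slide": [
    [0,0,0],
    [0,0,0],
    [0,0,0],
    [0,0,0.06],
    [0,0,0.14],
    [0,0,0.22],
    [0.01,0.06,0.26],
    [0.03,0.14,0.26]
  ],
  "yaw": [0,0,0,0,0,0,-0.03,-0.053]
}}

```text
time: 44.7
tool_pos: [0.5033, -0.332, 0.3212]
tcp_rot: [3.122, -0.273, 0.017]
wrist_force: [1.3, 0.0, -0.0]
width: 0.421
grip_force: 0.0
```

```bash
cat >> h.py <<'E'
def to(f,z):
    s=pose(); t=O+f[0]*EX+f[1]*EY+[0,0,z]; print('shift shares',((t-s['tool_pos'])*2).round(3))
def reds():
    b=cam('top'); print('top reds',[(p.mean(0).round().tolist(),rect(atz(b,p,.02)).tolist()) for p in seg(b,(0,180,100),(4,255,255))])
E
python3 -c "
from h import *
to((.018,0),.307);reds()"
```

```text
t 44.7 tcp [ 0.5033 -0.332   0.3212] fix [[-0.0039 -0.3428  0.3212]] ydir -100.0 F [ 1.3  0.  -0. ] w 0.421
shift shares [ 0.156  0.669 -0.028]
top reds [([252.0, 218.0], [581.2, 2.7, 80.3, 17.5, -10.2]), ([278.0, 223.0], [568.9, -73.8, 81.0, 19.0, -9.8]), ([390.0, 261.0], [460.0, -395.8, 27.1, 15.9, 5.4])]
```

Emit:
{"api": "drive_tool", "payload": {
  "claw": [36,36,36,36,36,36,36,36],
  "slide": [
    [0.018,0.078,0],
    [0.036,0.156,0],
    [0.054,0.234,0],
    [0.072,0.312,0],
    [0.09,0.39,0],
    [0.108,0.468,0],
    [0.126,0.546,0],
    [0.144,0.624,0]
  ],
  "yaw": [0,0,0,0,0,0,0,0]
}}

```text
time: 45.42
tool_pos: [0.5734, -0.0148, 0.3133]
tcp_rot: [3.131, -0.259, -0.001]
wrist_force: [-0.1, -0.1, -0.6]
width: 0.421
grip_force: 0.0
```

Emit:
{"api": "drive_tool", "payload": {
  "claw": [36,36,36,36],
  "slide": [
    [0.012,0.046,0],
    [0.012,0.046,-0.03],
    [0.012,0.046,-0.03],
    [0.012,0.046,-0.03]
  ],
  "yaw": [0,0,0,0]
}}

```text
time: 45.75
tool_pos: [0.5788, 0.0066, 0.2973]
tcp_rot: [3.131, -0.258, -0.006]
wrist_force: [-0.2, -0.0, -0.3]
width: 0.422
grip_force: 0.0
```

```bash
python3 -c "
from h import *
to((.018,0),.239);reds()"
```

```text
t 45.8 tcp [0.5788 0.0066 0.2973] fix [[0.0147 0.0036 0.2973]] ydir -99.4 F [-0.2 -0.  -0.3] w 0.422
shift shares [ 0.005 -0.008 -0.117]
top reds [([250.0, 231.0], [545.3, 9.1, 16.0, 6.9, 76.1]), ([390.0, 252.0], [484.3, -396.1, 74.7, 17.5, -1.9])]
```

Emit:
{"api": "drive_tool", "payload": {
  "claw": [36,36,36,36,36],
  "slide": [
    [0.005,-0.006,0],
    [0.005,-0.006,-0.06],
    [0.005,-0.006,-0.116],
    [0.005,-0.006,-0.116],
    [0.005,-0.006,-0.116]
  ],
  "yaw": [0,0,0,0,0]
}}

```text
time: 46.22
tool_pos: [0.5812, 0.0023, 0.2397]
tcp_rot: [3.13, -0.262, -0.006]
wrist_force: [0.4, 0.3, -0.3]
width: 0.425
grip_force: 0.0
```

Emit:
{"api": "drive_tool", "payload": {
  "claw": [8,8,8,8,8,8,8],
  "slide": [
    [0,0,0],
    [0,0,0],
    [0,0,0],
    [0,0,0],
    [0,0,0],
    [0,0,0],
    [0,0,0]
  ],
  "yaw": [0,0,0,0,0,0,0]
}}

```text
time: 46.8
tool_pos: [0.583, 0.0029, 0.2425]
tcp_rot: [3.13, -0.26, 0.005]
wrist_force: [0.0, -3.7, 5.8]
width: 0.207
grip_force: 71.8
```

Emit:
{"api": "drive_tool", "payload": {
  "claw": [8,8,8,8],
  "slide": [
    [-0.02,0.0033,-0.001],
    [-0.04,0.0067,-0.002],
    [-0.06,0.01,-0.003],
    [-0.06,0.01,-0.003]
  ],
  "yaw": [0,0,0,0]
}}

```text
time: 47.13
tool_pos: [0.5494, 0.0089, 0.2384]
tcp_rot: [-3.13, 0.26, 0.007]
wrist_force: [-2.4, -0.9, 2.1]
width: 0.211
grip_force: 71.3
```

Emit:
{"api": "drive_tool", "payload": {
  "claw": [8,8,8,8,8,8],
  "slide": [
    [-0.02,0.0033,-0.001],
    [-0.04,0.0067,-0.002],
    [-0.06,0.01,-0.003],
    [-0.08,0.0133,-0.004],
    [-0.1,0.0167,-0.006],
    [-0.1,0.0167,-0.006]
  ],
  "yaw": [0,0,0,0,0,0]
}}

```text
time: 47.63
tool_pos: [0.4994, 0.0171, 0.2354]
tcp_rot: [3.131, -0.259, -0.006]
wrist_force: [-0.7, 0.4, -1.5]
width: 0.206
grip_force: 70.9
```

```bash
python3 -c "
from h import *
rod()"
```

```text
t 47.6 tcp [0.4994 0.0171 0.2354] fix [[-0.0654  0.0008  0.2354]] ydir -99.5 F [-0.7  0.4 -1.5] w 0.206
-0.03 0.02 5420 y -0.0 ztop 0.0976
0.05 0.065 772 y 0.0003 ztop 0.0729
0.085 0.1 948 y 0.0003 ztop 0.0765
tip fx 0.037
```

Emit:
{"api": "drive_tool", "payload": {
  "claw": [8,8,8,8,8,8,8,8],
  "slide": [
    [0,0,0.06],
    [0,0,0.12],
    [-0.01,0,0.16],
    [-0.02,-0.07,0.16],
    [-0.02,-0.15,0.16],
    [-0.02,-0.23,0.16],
    [-0.02,-0.31,0.16],
    [-0.02,-0.39,0.16]
  ],
  "yaw": [0,0,0,0.02,0.04,0.053,0.053,0.053]
}}

```text
time: 48.35
tool_pos: [0.4923, -0.1802, 0.317]
tcp_rot: [3.141, 0.002, 0.003]
wrist_force: [0.3, -0.9, -0.1]
width: 0.207
grip_force: 70.9
```

Emit:
{"api": "drive_tool", "payload": {
  "claw": [8,8,8,8,8,8,8,8],
  "slide": [
    [0,-0.08,0],
    [0,-0.16,0],
    [0,-0.24,0],
    [0,-0.284,-0.04],
    [0,-0.284,-0.12],
    [0,-0.284,-0.2],
    [0,-0.284,-0.23],
    [0,-0.284,-0.23]
  ],
  "yaw": [0,0,0,0,0,0,0,0]
}}

```text
time: 49.02
tool_pos: [0.4897, -0.3192, 0.1959]
tcp_rot: [-3.136, 0.0, 0.013]
wrist_force: [0.2, 1.0, -1.9]
width: 0.21
grip_force: 70.9
```

Emit:
{"api": "drive_tool", "payload": {
  "claw": [8,8],
  "slide": [
    [0,0,0],
    [0,0,0]
  ],
  "yaw": [0,0]
}}

```text
time: 49.18
tool_pos: [0.4933, -0.3211, 0.2031]
tcp_rot: [3.14, 0.001, 0.004]
wrist_force: [0.5, -0.3, -0.5]
width: 0.208
grip_force: 70.9
```

```bash
python3 -c "
from h import *
pose()"
```

```text
t 49.2 tcp [ 0.4933 -0.3211  0.2031] fix [[-0.0155 -0.3337  0.2031]] ydir -89.9 F [ 0.5 -0.3 -0.5] w 0.208
```

Emit:
{"api": "drive_tool", "payload": {
  "claw": [8,8,8,8],
  "slide": [
    [0,0,-0.014],
    [0,0,-0.025],
    [0,0,-0.026],
    [0,0,-0.026]
  ],
  "yaw": [0,0,0,0]
}}

```text
time: 49.52
tool_pos: [0.4926, -0.3205, 0.1892]
tcp_rot: [3.141, 0.002, 0.002]
wrist_force: [0.3, -0.5, 0.2]
width: 0.207
grip_force: 71.2
```

Emit:
{"api": "drive_tool", "payload": {
  "claw": [8,8,8],
  "slide": [
    [0,0,-0.004],
    [0,0,-0.004],
    [0,0,-0.004]
  ],
  "yaw": [0,0,0]
}}

```text
time: 49.77
tool_pos: [0.4929, -0.3206, 0.1882]
tcp_rot: [3.141, 0.001, 0.003]
wrist_force: [-0.5, 1.1, 7.3]
width: 0.208
grip_force: 72.0
```

Emit:
{"api": "drive_tool", "payload": {
  "claw": [36,36,36,36,36,36,36,36],
  "slide": [
    [0,0,0],
    [0,0,0],
    [0,0,0],
    [0,0,0.06],
    [0,0,0.14],
    [0,0,0.22],
    [0.01,0.06,0.25],
    [0.03,0.14,0.25]
  ],
  "yaw": [0,0,0,0,0,0,-0.03,-0.053]
}}

```text
time: 50.43
tool_pos: [0.5088, -0.253, 0.3176]
tcp_rot: [3.124, -0.273, 0.016]
wrist_force: [0.9, 0.3, 0.8]
width: 0.423
grip_force: 0.0
```

Emit:
{"api": "drive_tool", "payload": {
  "claw": [36,36,36,36,36,36,36,36],
  "slide": [
    [0.02,0.07,0],
    [0.05,0.14,0],
    [0.08,0.21,0],
    [0.1,0.28,0],
    [0.12,0.35,0],
    [0.122,0.358,-0.02],
    [0.122,0.358,-0.02],
    [0.122,0.358,-0.02]
  ],
  "yaw": [0,0,0,0,0,0,0,0]
}}

```text
time: 51.1
tool_pos: [0.5675, -0.0712, 0.3002]
tcp_rot: [3.131, -0.258, -0.004]
wrist_force: [-0.6, -1.3, -0.5]
width: 0.424
grip_force: 0.0
```

```bash
python3 -c "
from h import *
to((.018,-.075),.2395);reds();handles(cam('wrist'))"
```

```text
t 51.1 tcp [ 0.5675 -0.0712  0.3002] fix [[ 0.0164 -0.075   0.3002]] ydir -99.4 F [-0.6 -1.3 -0.5] w 0.424
shift shares [ 0.003 -0.    -0.121]
top reds [([277.0, 234.0], [535.7, -68.5, 14.4, 11.4, -90.0]), ([363.0, 250.0], [490.1, -317.7, 74.5, 17.5, -1.5]), ([390.0, 252.0], [484.3, -396.1, 74.7, 17.5, -1.9])]
handle -0.075 2543 [-0.0261 -0.0839  0.072 ] [ 0.0491 -0.0654  0.0835] [0.0748, 0.077, 0.0795, 0.0819]
```

Emit:
{"api": "drive_tool", "payload": {
  "claw": [36,36,36,36,36],
  "slide": [
    [0.003,0,-0.06],
    [0.003,0,-0.11],
    [0.003,0,-0.121],
    [0.003,0,-0.121],
    [0.003,0,-0.121]
  ],
  "yaw": [0,0,0,0,0]
}}

```text
time: 51.62
tool_pos: [0.5696, -0.0724, 0.2413]
tcp_rot: [3.131, -0.263, -0.0]
wrist_force: [0.7, -0.2, 1.0]
width: 0.417
grip_force: 0.0
```

Emit:
{"api": "drive_tool", "payload": {
  "claw": [8,8,8,8,8,8,8],
  "slide": [
    [0,0,0],
    [0,0,0],
    [0,0,0],
    [0,0,0],
    [0,0,0],
    [0,0,0],
    [0,0,0]
  ],
  "yaw": [0,0,0,0,0,0,0]
}}

```text
time: 52.2
tool_pos: [0.5705, -0.0718, 0.2424]
tcp_rot: [3.13, -0.26, 0.005]
wrist_force: [0.3, -2.1, 7.0]
width: 0.206
grip_force: 71.7
```

Emit:
{"api": "drive_tool", "payload": {
  "claw": [8,8,8,8],
  "slide": [
    [-0.02,0.0033,-0.001],
    [-0.04,0.0067,-0.002],
    [-0.06,0.01,-0.003],
    [-0.06,0.01,-0.003]
  ],
  "yaw": [0,0,0,0]
}}

```text
time: 52.53
tool_pos: [0.5365, -0.0656, 0.2382]
tcp_rot: [-3.13, 0.26, 0.008]
wrist_force: [-3.4, -0.7, 2.5]
width: 0.205
grip_force: 71.3
```

Emit:
{"api": "drive_tool", "payload": {
  "claw": [8,8,8,8,8,8],
  "slide": [
    [-0.02,0.0033,-0.001],
    [-0.04,0.0067,-0.002],
    [-0.06,0.01,-0.003],
    [-0.08,0.0133,-0.004],
    [-0.1,0.0167,-0.006],
    [-0.1,0.0167,-0.006]
  ],
  "yaw": [0,0,0,0,0,0]
}}

```text
time: 53.03
tool_pos: [0.4869, -0.0574, 0.2353]
tcp_rot: [-3.13, 0.26, 0.006]
wrist_force: [0.3, 0.2, -0.6]
width: 0.205
grip_force: 70.8
```

```bash
python3 -c "
from h import *
rod()"
```

```text
t 53.0 tcp [ 0.4869 -0.0574  0.2353] fix [[-0.0654 -0.0748  0.2353]] ydir 260.5 F [ 0.3  0.2 -0.6] w 0.205
-0.03 0.02 5422 y -0.0 ztop 0.0976
0.05 0.065 763 y 0.0008 ztop 0.0728
0.085 0.1 931 y 0.0008 ztop 0.0762
tip fx 0.0364
```

Emit:
{"api": "drive_tool", "payload": {
  "claw": [8,8,8,8,8,8,8,8],
  "slide": [
    [0,0,0.06],
    [0,0,0.12],
    [0,0,0.16],
    [0,-0.07,0.16],
    [0,-0.15,0.16],
    [0,-0.23,0.16],
    [0,-0.31,0.16],
    [0,-0.38,0.16]
  ],
  "yaw": [0,0,0,0.02,0.04,0.053,0.053,0.053]
}}

```text
time: 53.75
tool_pos: [0.4898, -0.2504, 0.317]
tcp_rot: [3.14, 0.001, 0.003]
wrist_force: [0.4, -0.2, -1.4]
width: 0.2
grip_force: 70.8
```

Emit:
{"api": "drive_tool", "payload": {
  "claw": [8,8,8,8,8,8],
  "slide": [
    [0,0,-0.06],
    [0,0,-0.14],
    [0,0,-0.21],
    [0,0,-0.23],
    [0,0,-0.23],
    [0,0,-0.23]
  ],
  "yaw": [0,0,0,0,0,0]
}}

```text
time: 54.25
tool_pos: [0.4901, -0.2481, 0.2017]
tcp_rot: [-3.141, -0.001, 0.0]
wrist_force: [-0.1, -0.5, -0.9]
width: 0.208
grip_force: 70.8
```

Emit:
{"api": "drive_tool", "payload": {
  "claw": [8,8,8,8],
  "slide": [
    [0,0,-0.014],
    [0,0,-0.025],
    [0,0,-0.026],
    [0,0,-0.026]
  ],
  "yaw": [0,0,0,0]
}}

```text
time: 54.58
tool_pos: [0.4903, -0.2481, 0.1894]
tcp_rot: [3.141, 0.002, 0.003]
wrist_force: [-0.5, 0.3, -0.1]
width: 0.208
grip_force: 71.0
```

Emit:
{"api": "drive_tool", "payload": {
  "claw": [8,8,8],
  "slide": [
    [0,0,-0.004],
    [0,0,-0.004],
    [0,0,-0.004]
  ],
  "yaw": [0,0,0]
}}

```text
time: 54.83
tool_pos: [0.4906, -0.2483, 0.1882]
tcp_rot: [3.141, 0.001, 0.004]
wrist_force: [-0.4, 1.2, 7.6]
width: 0.205
grip_force: 71.8
```

Emit:
{"api": "drive_tool", "payload": {
  "claw": [36,36,36,36,36,36,36,36],
  "slide": [
    [0,0,0],
    [0,0,0],
    [0,0,0],
    [0,0,0.06],
    [0,0,0.14],
    [0,0,0.22],
    [0,0,0.3],
    [-0.06,0.06,0.34]
  ],
  "yaw": [0,0,0,0,0,0,0,0]
}}

```text
time: 55.5
tool_pos: [0.4674, -0.2248, 0.3614]
tcp_rot: [3.134, -0.001, 0.02]
wrist_force: [1.3, -1.0, 2.6]
width: 0.424
grip_force: 0.0
```

Emit:
{"api": "drive_tool", "payload": {
  "claw": [36,36,36,36,36,36,36,36],
  "slide": [
    [-0.03,0.08,0.02],
    [-0.06,0.16,0.02],
    [-0.08,0.24,0.02],
    [-0.08,0.32,0.02],
    [-0.08,0.4,0.02],
    [-0.08,0.4,0.02],
    [-0.08,0.4,0.02],
    [-0.08,0.4,0.02]
  ],
  "yaw": [0,0,0,0,0,0,0,0]
}}

```text
time: 56.17
tool_pos: [0.4229, -0.0213, 0.3641]
tcp_rot: [3.141, 0.004, -0.0]
wrist_force: [-0.7, 0.1, -0.1]
width: 0.42
grip_force: 0.0
```

```bash
python3 - <<'E'
from h import *
pose();reds(); b=cam('top','end.png')
cv2.imwrite('pics/endb.png',cv2.resize(cv2.imread('pics/end.png')[80:320,60:460],(800,480)))
E
```

```text
t 56.2 tcp [ 0.4229 -0.0213  0.3641] fix [[-0.1344 -0.0496  0.3641]] ydir -89.9 F [-0.7  0.1 -0.1] w 0.42
top reds [([363.0, 250.0], [490.1, -317.7, 74.5, 17.5, -1.5]), ([338.0, 251.0], [487.4, -245.2, 74.4, 17.4, -1.1]), ([390.0, 252.0], [484.3, -396.1, 74.7, 17.5, -1.9])]
```

View pics/endb.png

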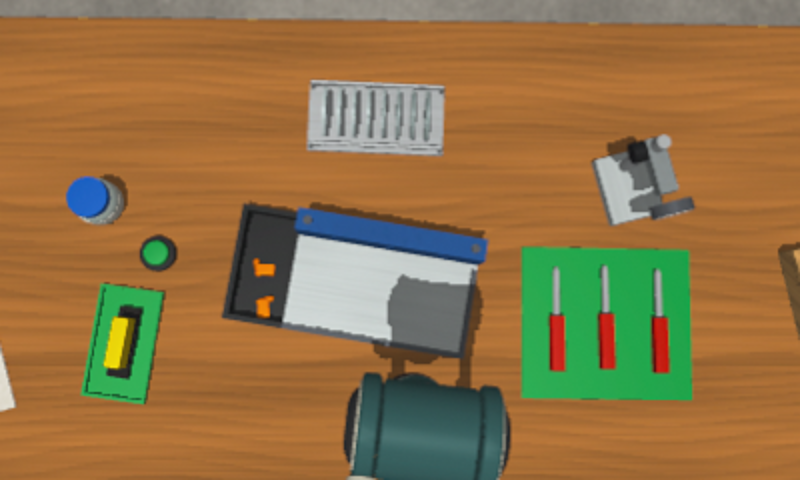

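The three pins lie on the mat, the two chips are in the trough, the scraper stands upright in its tray, and the dial stand, lens rack and jar have not moved. I'm handing in.

```bash
python3 -c "
from workcell import bot
print(bot.finish_job())"
```

```text
the job is handed in; nothing more can be done
None
```

The job is handed in at about 56 s of the 210 s allowed: both chips wiped into the trough, all three pins seated in their holes, the button pressed to its stop, the pins back on the mat, and the scraper upright in its tray; the hand-in gave no verdict.

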